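Pull the failed sensor modules from the row and box them for rework

ROBOT

A 7-joint arm with a two-finger parallel gripper is mounted at the origin on the work surface. World frame = base frame: x ahead of the robot, y to its left, z up, the work surface at z = 0. Lengths are in m, angles in degrees, forces in N, time in s.
With the tool pointing down it reaches from about 0.425 to 0.875 m from the base axis. Payload 8.4 kg.
Tool frame: the origin (TCP) lies midway between the tips of the shut fingers; the grasp point (between the pads) lies 19 mm behind it; z points along the fingers, y is the direction in which the jaws open and shut (so a half turn about z gives the same grasp; the last joint's range is limited). The gripper opens to 87 mm and grips with 3 to 60 N. Pads are 19 mm wide; open, the fingers measure 117 mm over their backs; the gripper's body (75 mm by 190 mm) begins 51 mm behind the grasp point.
Start: joints at [60.035, 19.091, 2.286, 83.961, -0.768, 76.965, -3.352], TCP at [0.267, -0.592, 0.223] pointing down, gripper open.
Joint ranges: [-147.57, 147.57], [-21.85, 119.76], [-74.77, 79.35], [14.55, 137.4], [-85.83, 265.84], [4.83, 119.75], [-152.11, 152.11]. Speed limits (degrees/s): [127.2, 127.2, 159.86, 159.86, 180, 180, 180].

INTERFACE

Orientations are given as a 3x3 rotation matrix whose columns are the frame's x, y, z axes.
In Python, from plant import env, viewer, workorder gives the robot as it stands.
- The arm moves only by the tool arm_command, never from a script. Its argument "increments" is a list of rows, each an object with "jaw": the finger opening in mm, from 0 to 87; "delta_pos": the shift along the world's x, y, z in units of 30 mm (1.0 is 30 mm), a list of three; "twist": the turn, a rotation vector about the world's x, y, z in units of 5 degrees (1.0 is 5 degrees), a list of three. A call has 1 to 10 rows; each row shifts and turns the pose as measured when the row begins; what a row does not reach is not made up. A row lasts 1/10 s, in which the tool goes at most 50 mm and 8.59 degrees, less where a joint would pass 70% of its speed; a pose out of reach is approached as far as the arm can. A call is refused whole if a number of a shift passes 1 or a number of a turn 1, either way. A call with a gripper value outside its range is refused whole. The fingers move at their own pace and stop on an object; "grip_force" is the grip in N (left out, the last holds). Time passes only in rows, so rows that do not move let the fingers close. It gives the time, the measured TCP pose, the force and the opening at its end, in the units of the state.
- env.sense(): the state, without advancing time (a new reading comes with each control period).
- viewer.camera(name): name is "side" or "top" or "wrist"; returns the picture (384x512x3 uint8, blue, green, red); there is no depth.
- viewer.camera_info(name): a dict with "fx", "fy", "cx", "cy" (pixels), "R" (3x3) and "t" (3): a world point X has camera coordinates R X + t; the wrist camera has in their place "T_tool_cam" (4x4, takes a point from camera to tool coordinates, whose origin is the TCP and whose axes are the flange's). Camera axes: x right, y down, z forward; pixel columns grow to the right and rows downward; lengths in m; the calibration is good to about 2 mm. The wrist camera is an equidistant fisheye: a pixel r from the principal point sees the ray r / f radians off the axis. A picture is of the moment at which its call begins: read the wrist's pose just before it. camera_info takes no time and is no camera call.
- workorder.hand_in(): hands the job in, once; it reports no verdict.
The state is a dict: "time": time; "qpos": joint angles; "qvel": joint speeds; "effort": joint torques, N m; "tool_pos": TCP position; "orientation": TCP orientation; "contact_force": force on the tool from outside, world axes, zero at the start; "wrist_torque": the same for the moment, N m; "width": opening from 0.0 (shut) to 1.0 (fully open).
Only numpy, scipy, OpenCV 4.12 (cv2) and the standard library are available. Lean on these libraries where they do the work, as an engineer would, in place of code of your own. Each camera call takes 0.05 s, during which the arm holds its last target.

TASK

Pull the failed (red-topped) sensor modules out of the tightly packed row on the mat: push each one along its length until it is clear of its neighbours before you lift it, do not carry it low over the row, and leave the good (green-topped) ones where they stand. Lay all the failed modules and the white desiccant cartridge in the blue box, then shut its lid fully, and only then swing the clamp arm fully down over the lid. Leave the other things on the bench alone.

Things in the scene. Friction and masses are not known exactly. Their poses are not given: they have to be found in the camera images.
- mat: fixed light blue bench mat, 340 x 300 mm (x, y) and 3 mm thick, origin on its underside in the middle. The modules lie on it in one row, side by side and touching (pitch 34.5 mm along the mat's y; 7 places), each with its length along the mat's x; the row's centre line is 40 mm from the mat's origin towards its +x (far) edge. Both ends of every module are free; the mat in front of the row (its -x side) is empty.
- fail0_c (a point): black box-shaped sensor module, 100 x 34 x 36 mm (x, y, z), square edges, flat faces, RED (failed) top panel and end labels, about 0.16 kg; this point is its centre (18 mm above its underside), x along its 100 mm length; may be absent (two or three are there), which leaves its place in the row empty
- fail1_c (a point): black box-shaped sensor module, 100 x 34 x 36 mm (x, y, z), square edges, flat faces, RED (failed) top panel and end labels, about 0.16 kg; this point is its centre (18 mm above its underside), x along its 100 mm length; may be absent (two or three are there), which leaves its place in the row empty
- fail2_c (a point): black box-shaped sensor module, 100 x 34 x 36 mm (x, y, z), square edges, flat faces, RED (failed) top panel and end labels, about 0.16 kg; this point is its centre (18 mm above its underside), x along its 100 mm length; may be absent (two or three are there), which leaves its place in the row empty
- good0_c (a point): black box-shaped sensor module, 100 x 34 x 36 mm (x, y, z), square edges, flat faces, GREEN (good) top panel and end labels, about 0.16 kg; this point is its centre (18 mm above its underside), x along its 100 mm length
- good1_c (a point): black box-shaped sensor module, 100 x 34 x 36 mm (x, y, z), square edges, flat faces, GREEN (good) top panel and end labels, about 0.16 kg; this point is its centre (18 mm above its underside), x along its 100 mm length
- good2_c (a point): black box-shaped sensor module, 100 x 34 x 36 mm (x, y, z), square edges, flat faces, GREEN (good) top panel and end labels, about 0.16 kg; this point is its centre (18 mm above its underside), x along its 100 mm length
- good3_c (a point): black box-shaped sensor module, 100 x 34 x 36 mm (x, y, z), square edges, flat faces, GREEN (good) top panel and end labels, about 0.16 kg; this point is its centre (18 mm above its underside), x along its 100 mm length
- box: fixed blue open-topped box, outer 260 x 140 x 65 mm (x, y, z), walls and floor 5 mm thick, so inside 250 x 130 mm and 60 mm deep; origin in the middle of its underside. Its lid is hinged along its -y rim and stands open there; a clamp stands in the middle of its +y rim. Three modules and the cartridge fit side by side on the floor with their lengths along the box's y, about 56 mm apart along x (x = -84, -28, 28, 84 mm); a second layer would stop the lid.
- lid (a joint): lid hinge, rad: 0 shut flat on the rim, 2.0 fully open (leaning outwards past upright); starts open at 1.65 to 1.95. Stiff: it stays at any angle and needs about 2 to 4 N at its free edge. The lid is a blue plate 260 x 140 x 8 mm with no handle; the hinge line is parallel to the box's x at y = -70, z = 65 mm in the box's frame; the plate's underside is in the plane of the hinge line, so its top is 8 mm above the rim when shut.
- lid_edge (a point): middle of the lid's free edge, half-way through its thickness (140 mm from the hinge line)
- clamp (a joint): clamp arm's hinge, rad: 0 leaning outwards from the box (0.5 rad past upright), 0.5 upright, 2.07 fully down, flat over the shut lid; starts at 0 to 0.35. Stiff: it stays at any angle and needs 1 to 3 N at its tip. The arm is an 18 x 10 mm steel bar 90 mm long with an orange grip (24 x 16 mm, the outer 40 mm of it); its hinge is parallel to the box's x at x = 0, y = 82, z = 83 mm in the box's frame, held by a dark steel block (50 mm along x, y = 70 to 90, up to z = 65 mm).
- clamp_tip (a point): end of the clamp arm's orange grip, on its centre line, 90 mm from its hinge
- cartridge_c (a point): white desiccant cartridge with a yellow band and black holes on top, 64 x 34 x 32 mm (x, y, z), lying loose on the bench to the left of the mat, about 0.09 kg; this point is its centre (16 mm above its underside), x along its length
- tape: bystander: yellow roll of tape lying flat, 90 mm across, 20 mm high, origin under its middle
- case: bystander: grey tool case 100 x 60 x 25 mm, between the mat and the box, origin under its middle
- meter: bystander: yellow hand-held meter 140 x 72 x 40 mm beyond the mat, origin under its middle
- cleaner: bystander: white bottle, 56 mm across, 150 mm high, origin under its middle
- screwdriver: bystander: screwdriver 170 mm long, lying beyond the mat
There are look-alikes about, which are no part of the job. Leave any orange or purple look-alike of the part that bears cartridge_c alone.

How it is judged (in metres and radians):
On the way, in this order (a step that is already met when the one before it is completed fails the run):
1. all failed modules and the cartridge are in the box while the lid is open (x of fail0_c in the frame of box between -0.125 and 0.125 m and y of fail0_c in the frame of box between -0.065 and 0.065 m and z of fail0_c in the frame of box between 0 and 0.06 m and x of fail1_c in the frame of box between -0.125 and 0.125 m and y of fail1_c in the frame of box between -0.065 and 0.065 m and z of fail1_c in the frame of box between 0 and 0.06 m and x of fail2_c in the frame of box between -0.125 and 0.125 m and y of fail2_c in the frame of box between -0.065 and 0.065 m and z of fail2_c in the frame of box between 0 and 0.06 m and x of cartridge_c in the frame of box between -0.125 and 0.125 m and y of cartridge_c in the frame of box between -0.065 and 0.065 m and z of cartridge_c in the frame of box between 0 and 0.06 m and value of joint lid above 1 rad), for 0.2 s.
2. the lid is fully shut while the clamp arm is still up (value of joint lid below 0.05 rad and value of joint clamp below 1.2 rad), for 0.2 s.
3. the clamp arm is fully down over the shut lid (value of joint lid below 0.05 rad and value of joint clamp above 1.95 rad), for 0.2 s.
At the end, for the whole second after the job is handed in: Every failed module present and the cartridge lie inside the box, the lid is shut to within 0.05 rad and the clamp arm is down (within about 0.12 rad of its stop); the good modules are at rest within 15 mm of where they started (all of step 3 and x of fail0_c in the frame of box between -0.125 and 0.125 m and y of fail0_c in the frame of box between -0.065 and 0.065 m and z of fail0_c in the frame of box between 0 and 0.06 m and x of fail1_c in the frame of box between -0.125 and 0.125 m and y of fail1_c in the frame of box between -0.065 and 0.065 m and z of fail1_c in the frame of box between 0 and 0.06 m and x of fail2_c in the frame of box between -0.125 and 0.125 m and y of fail2_c in the frame of box between -0.065 and 0.065 m and z of fail2_c in the frame of box between 0 and 0.06 m and x of cartridge_c in the frame of box between -0.125 and 0.125 m and y of cartridge_c in the frame of box between -0.065 and 0.065 m and z of cartridge_c in the frame of box between 0 and 0.06 m and distance of each of good0_c, good1_c, good2_c, good3_c from where it was at the start of the episode below 0.015 m and velocity of joint clamp below 0.05 rad/s and linear speed of each of good0, good1, good2, good3 below 0.02 m/s); the robot touches nothing.
It fails at once if a good module is moved more than 15 mm (distance of any of good0_c, good1_c, good2_c, good3_c from where it was at the start of the episode above 0.015 m).
It fails at once if a failed module is lifted out of the row without first being pushed at least 60 mm out of line, or carried over the row with its centre lower than 110 mm ((height (world z) of fail0_c between 0.06 and 0.11 m and x of fail0_c in the frame of mat between -0.02 and 0.1 m and y of fail0_c in the frame of mat between -0.12 and 0.12 m) or (height (world z) of fail1_c between 0.06 and 0.11 m and x of fail1_c in the frame of mat between -0.02 and 0.1 m and y of fail1_c in the frame of mat between -0.12 and 0.12 m) or (height (world z) of fail2_c between 0.06 and 0.11 m and x of fail2_c in the frame of mat between -0.02 and 0.1 m and y of fail2_c in the frame of mat between -0.12 and 0.12 m)).
It fails at once if a bystander (tape, case, meter, bottle, screwdriver) is moved more than 30 mm (distance of any of tape, case, meter, cleaner, screwdriver from where it was at the start of the episode above 0.03 m).
Of fail0, fail1, fail2 only 2 to 3 are there at a start; the rules pass over those that are not, and their reading is None.
At some moment in a run one of cartridge may be knocked a few centimetres aside while the robot is not near it.
It also fails if it takes over 210 s, if anything falls off the work surface, if the arm or the gripper's body presses on something with over 40 N, if the wrist force passes 120 N, or if a joint passes its speed limit or range.

## Working session

There is one attempt and no reset: what is moved stays moved. The work goes in short steps, Python scripts to look and compute and a tool call to move; the robot and the scene stay as the last step left them, time stands still between calls to the robot, and variables do not carry over. Pictures are saved under pics/ and viewed, and the job is handed in when it is done.

Besides the shell and the picture viewer there is one more tool, called after "Call:" as name(argument=value, ...), one argument or row to a line, values as JSON. arm_command: Moves the arm, as the interface text tells. Its arguments: {"type":"object","properties":{"increments":{"type":"array","items":{"type":"object","properties":{"jaw":{"type":"number"},"delta_pos":{"type":"array","items":{"type":"number"}},"twist":{"type":"array","items":{"type":"number"}}}}},"grip_force":{"type":"number"}},"required":["increments"]}

```bash
ls; mkdir -p pics; python3 - <<'E'
from plant import env, viewer, workorder
import cv2,numpy as np
s=env.sense(); print({k:np.round(v,3).tolist() if not np.isscalar(v) else v for k,v in s.items()})
for n in ["top","side","wrist"]:
    im=viewer.camera(n); cv2.imwrite(f"pics/{n}0.png",im)
    print(n,viewer.camera_info(n))
E
```

```text
pics
{'time': 0.0, 'qpos': [60.033, 19.132, 2.284, 84.012, -0.768, 76.966, -3.353], 'qvel': [0.084, 0.047, 0.024, -0.082, 0.012, 0.019, 0.053], 'effort': [0.0, -65.637, 1.335, -40.38, -0.06, 0.045, 0.0], 'tool_pos': [0.267, -0.592, 0.222], 'orientation': [[0.912, 0.411, -0.001], [0.411, -0.912, 0.001], [-0.0, -0.002, -1.0]], 'contact_force': [-0.308, 0.572, 0.055], 'wrist_torque': [-0.017, 0.024, 0.013], 'width': 1.0000912691362003}
top {'fx': 368.38272878142544, 'fy': 368.38272878142544, 'cx': 251.35004109618706, 'cy': 185.22210340696407, 'R': array([[ 0.01744684, -0.99958724, -0.02282468],
       [-0.99812556, -0.01607295, -0.0590511 ],
       [ 0.05865986,  0.02381215, -0.99799399]]), 't': array([0.04005577, 0.5519171 , 1.0696856 ])}
side {'fx': 491.40046558187237, 'fy': 491.40046558187237, 'cx': 252.92553271177636, 'cy': 196.6729050370087, 'R': array([[-0.74292536, -0.66916429,  0.01676526],
       [-0.32611708,  0.33996478, -0.88208367],
       [ 0.58455929, -0.66078976, -0.47079436]]), 't': array([0.43326792, 0.27529043, 1.3122817 ])}
wrist {'fx': 297.3186396354542, 'fy': 297.3186396354542, 'cx': 254.1412108946727, 'cy': 196.3531359863474, 'T_tool_cam': array([[ 6.20044158e-04, -9.60358251e-01, -2.78768086e-01,
         7.52378946e-02],
       [ 9.99999800e-01,  5.60495911e-04,  2.93316075e-04,
        -6.98273390e-05],
       [-1.25440141e-04, -2.78768213e-01,  9.60358406e-01,
        -1.61653376e-01],
       [ 0.00000000e+00,  0.00000000e+00,  0.00000000e+00,
         1.00000000e+00]])}
```

View pics/top0.png

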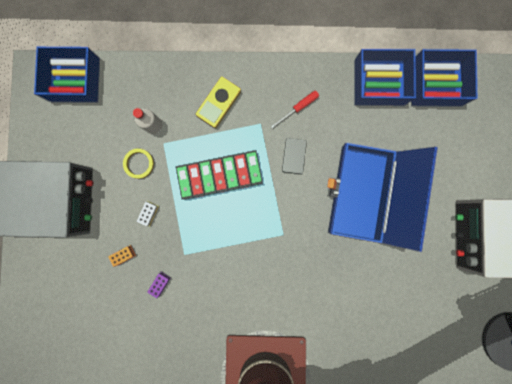

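View pics/side0.png

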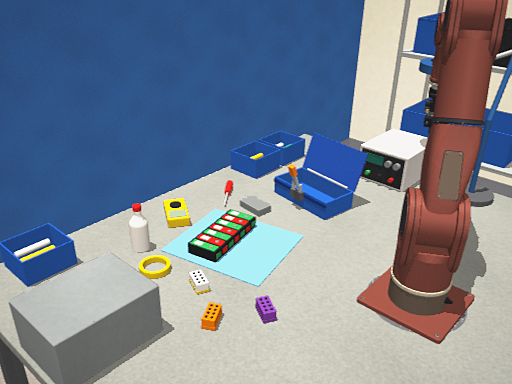

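View pics/wrist0.png

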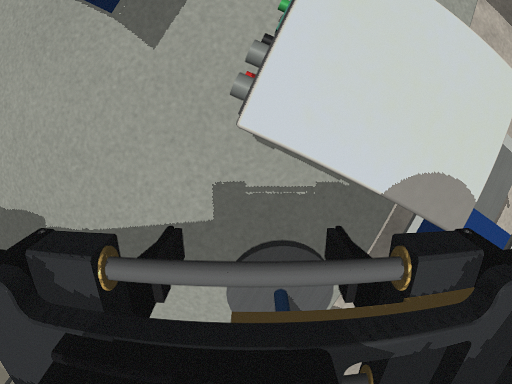

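```bash
cat > h.py <<'E'
import numpy as np,cv2
from plant import env, viewer, workorder
def ray(n,u,v):
    c=viewer.camera_info(n); R=np.array(c["R"]);t=np.array(c["t"])
    d=R.T@np.array([(u-c["cx"])/c["fx"],(v-c["cy"])/c["fy"],1]); return -R.T@t,d
def p2w(n,u,v,z):
    o,d=ray(n,u,v); return o+d*(z-o[2])/d[2]
def w2p(n,X):
    c=viewer.camera_info(n); q=np.array(c["R"])@np.array(X,float)+np.array(c["t"])
    return np.array([c["fx"]*q[0]/q[2]+c["cx"],c["fy"]*q[1]/q[2]+c["cy"]])
def wrist_cam(s):
    T=np.eye(4);T[:3,:3]=np.array(s["orientation"]);T[:3,3]=s["tool_pos"]
    return T@np.array(viewer.camera_info("wrist")["T_tool_cam"])
def wp2w(s,u,v,z):
    c=viewer.camera_info("wrist");a=np.array([u-c["cx"],v-c["cy"]]);r=np.linalg.norm(a);th=r/c["fx"]
    d=np.array([*(a/max(r,1e-9)*np.sin(th)),np.cos(th)]);T=wrist_cam(s);d=T[:3,:3]@d;o=T[:3,3]
    return o+d*(z-o[2])/d[2]
def w2wp(s,X):
    c=viewer.camera_info("wrist");T=np.linalg.inv(wrist_cam(s));q=T[:3,:3]@np.array(X,float)+T[:3,3]
    rho=np.hypot(q[0],q[1]);th=np.arctan2(rho,q[2]);return np.array([c["cx"]+c["fx"]*th*q[0]/rho,c["cy"]+c["fx"]*th*q[1]/rho])
def st():
    s=env.sense();print("t",round(s["time"],2),"tcp",np.round(s["tool_pos"],4),"w",round(s["width"]*87,1),"F",np.round(s["contact_force"],1),"q7",np.round(s["qpos"],0));
    R=np.array(s["orientation"]);print("yaw_y",np.degrees(np.arctan2(R[1,1],R[0,1])).round(2),"tilt",np.round(R[:,2],3));return s
def crop(n,x0,y0,x1,y1,name,k=None,im=None):
    if im is None: im=viewer.camera(n)
    k=k or min(800/(x1-x0),600/(y1-y0))
    cv2.imwrite("pics/"+name,cv2.resize(im[y0:y1,x0:x1],None,fx=k,fy=k,interpolation=cv2.INTER_CUBIC));print("scale",k)
E
python3 - <<'E'
from h import *
im=cv2.imread("pics/top0.png")
crop("top",120,115,290,240,"t_mat.png",im=im,k=4.7)
crop("top",310,135,450,255,"t_box.png",im=im,k=5)
E
```

```text
scale 4.7
scale 5
```

View pics/t_mat.png

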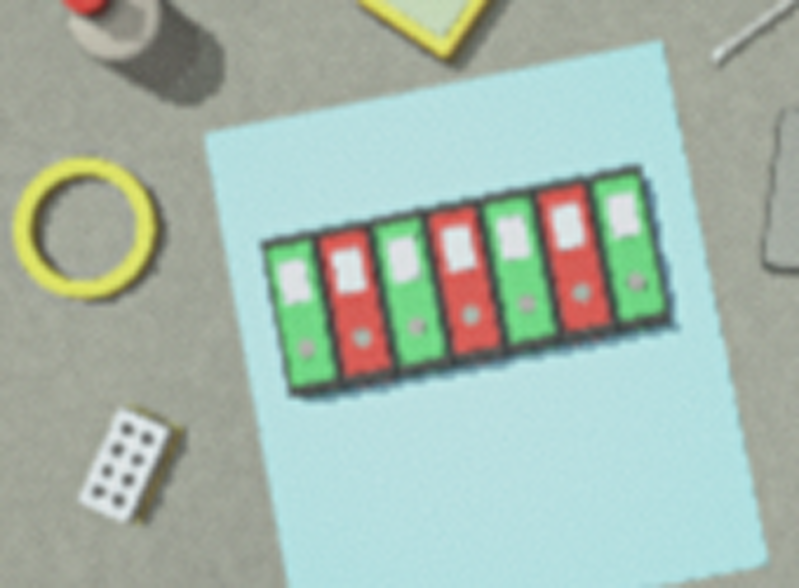

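View pics/t_box.png

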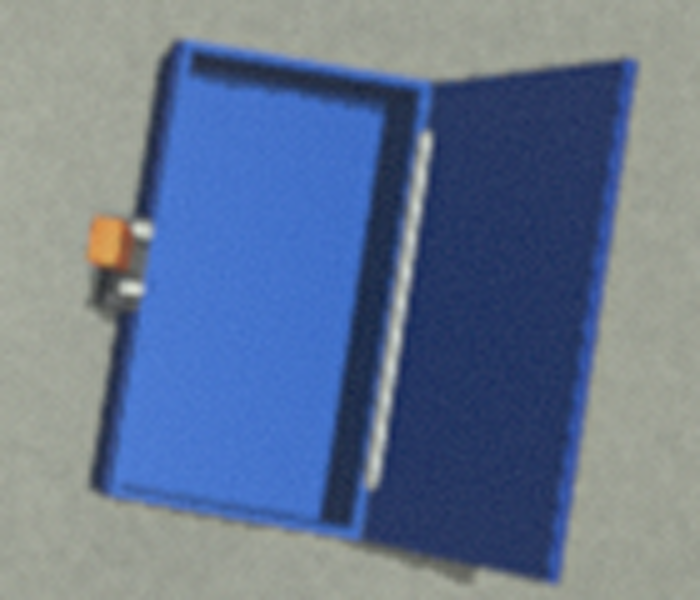

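```bash
python3 - <<'E'
from h import *
im=cv2.imread("pics/top0.png")
crop("top",325,135,405,195,"a.png",im=im,k=10)
crop("top",325,190,405,250,"b.png",im=im,k=10)
P=lambda u,v,z:p2w("top",120+(u+.5)/4.7-.5,115+(v+.5)/4.7-.5,z)
row=[P(*q,.039) for q in [(262,242),(641,168),(671,322),(293,393)]]
for r in row: print(np.round(r,4))
print("len",[np.linalg.norm(row[i]-row[(i+1)%4]).round(4) for i in range(4)])
d=(row[0]-row[3]+row[1]-row[2])/2; e=(row[0]-row[1]+row[3]-row[2])/2
print("yaw x",np.degrees(np.arctan2(d[1],d[0])),"yaw from y",np.degrees(np.arctan2(-e[0],e[1])),"c",np.mean(row,0))
m=[P(*q,.003) for q in [(205,132),(662,40),(768,563)]]
print(m,[np.linalg.norm(m[i]-m[i+1]) for i in range(2)])
c=(m[0]+m[2])/2; a=m[1]-m[2]; a/=np.linalg.norm(a); print("mat c",c,"yaw",np.degrees(np.arctan2(a[1],a[0])),"row c by mat",c+.04*a)
k=[P(*q,.032) for q in [(125,407),(170,430),(127,523),(80,500)]]
print("cart",np.mean(k,0),[np.linalg.norm(k[i]-k[(i+1)%4]).round(4) for i in range(4)]); a=k[0]-k[3]+k[1]-k[2];print(np.degrees(np.arctan2(a[1],a[0])))
E
```

```text
scale 10
scale 10
[0.6021 0.2711 0.039 ]
[0.6515 0.0371 0.039 ]
[0.5565 0.0171 0.039 ]
[0.5089 0.2491 0.039 ]
len [np.float64(0.2391), np.float64(0.0971), np.float64(0.2369), np.float64(0.0957)]
yaw x 12.577100446158221 yaw from y 11.755845472288298 c [0.57974239 0.1435652  0.039     ]
[array([0.67649908, 0.31840869, 0.003     ]), array([0.73996987, 0.02544836, 0.003     ]), array([ 0.40782602, -0.04655408,  0.003     ])] [np.float64(0.29975706145445824), np.float64(0.3398586299714201)]
mat c [0.54216255 0.1359273  0.003     ] yaw 12.231373508536892 row c by mat [0.58125455 0.1444017  0.003     ]
cart [0.46274021 0.35358411 0.032     ] [np.float64(0.0317), np.float64(0.063), np.float64(0.0328), np.float64(0.0636)]
-23.73243969763216
```

View pics/a.png

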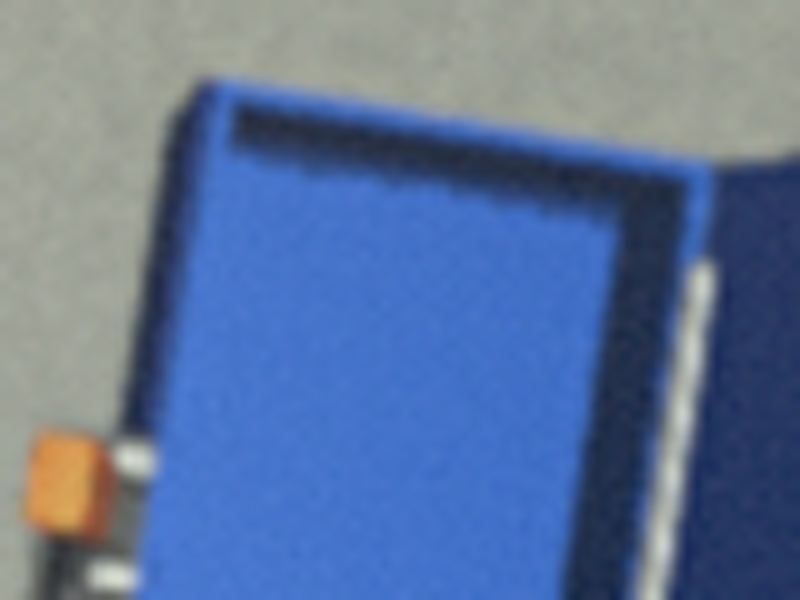

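View pics/b.png

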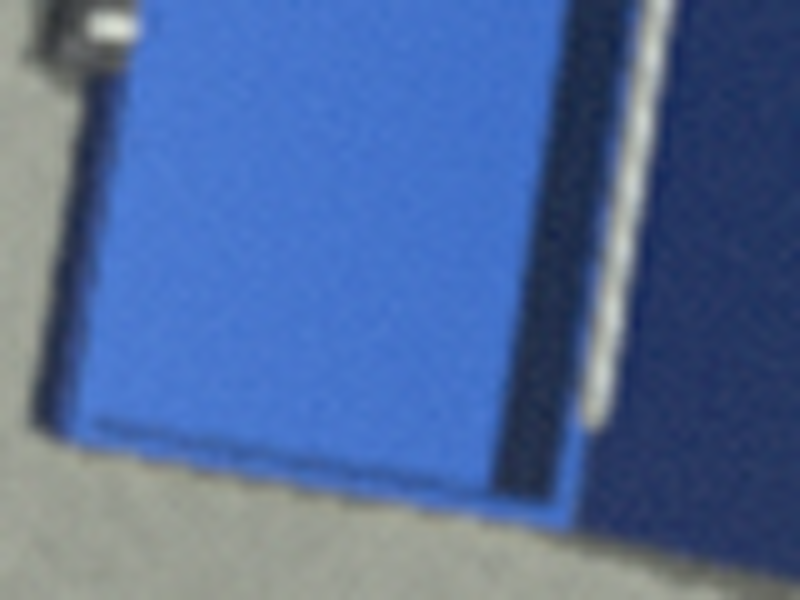

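```bash
python3 - <<'E'
from h import *
P=lambda o,u,v,z:p2w("top",o[0]+(u+.5)/10-.5,o[1]+(v+.5)/10-.5,z)
A=(325,135);B=(325,190)
k=[P(A,207,80,.065),P(A,716,160,.065),P(B,575,528,.065),P(B,68,440,.065)]
print(np.round(k,4));print([np.linalg.norm(k[i]-k[(i+1)%4]).round(4) for i in range(4)])
c=np.mean(k,0);a=k[0]-k[3]+k[1]-k[2];b=k[0]-k[1]+k[3]-k[2];yw=np.arctan2(a[1],a[0])
print("box c",c,"yaw",np.degrees(yw),np.degrees(np.arctan2(-b[0],b[1])))
yw=(yw+np.arctan2(-b[0],b[1]))/2
ex=np.array([np.cos(yw),np.sin(yw),0]);ey=np.array([-ex[1],ex[0],0])
c[2]=0
for x in(-.084,-.028,.028,.084): p=c+x*ex; print("slot",x,p.round(4),np.hypot(p[0],p[1]).round(3))
g=P(A,68,485,.16); print("clamp grip in box",(g-c)@ex,(g-c)@ey)
# lid free edge corners: top px approx (435,147),(420,250)
for ph in (1.65,1.75,1.85,1.95):
  E=[c+ s*.13*ex+(-.07+.14*np.cos(ph))*ey+np.array([0,0,.065+.14*np.sin(ph)]) for s in(1,-1)]
  print(ph,[w2p("top",e).round(1) for e in E],[w2p("side",e).round(1) for e in E])
for th in (0,.1,.2,.3,.35):
  e=c+(.082+.09*np.sin(.5-th))*ey+np.array([0,0,.083+.09*np.cos(.5-th)]); print(th,w2p("top",e).round(1),w2p("side",e).round(1))
im=cv2.imread("pics/side0.png");crop("side",265,120,375,225,"s_box.png",im=im,k=5.5)
E
```

```text
[[ 0.6732 -0.2147  0.065 ]
 [ 0.6524 -0.3569  0.065 ]
 [ 0.3957 -0.3167  0.065 ]
 [ 0.4172 -0.1768  0.065 ]]
[np.float64(0.1437), np.float64(0.2599), np.float64(0.1415), np.float64(0.2587)]
box c [ 0.53461506 -0.26626693  0.065     ] yaw -8.646831600037283 -8.532493129667467
slot -0.084 [ 0.4516 -0.2537  0.    ] 0.518
slot -0.028 [ 0.5069 -0.2621  0.    ] 0.571
slot 0.028 [ 0.5623 -0.2704  0.    ] 0.624
slot 0.084 [ 0.6177 -0.2788  0.    ] 0.678
clamp grip in box 0.0005794546030764105 0.10971403686719224
1.65 [array([421.1, 142.4]), array([405.7, 248.7])] [array([305.8, 132. ]), array([360.2, 153.9])]
1.75 [array([426.5, 143.4]), array([411.2, 249.6])] [array([308.4, 131.7]), array([362.8, 153.4])]
1.85 [array([431.5, 144.5]), array([416.4, 250.5])] [array([310.9, 131.7]), array([365.2, 153.3])]
1.95 [array([436. , 145.7]), array([421. , 251.2])] [array([313.3, 132.1]), array([367.5, 153.6])]
0 [325.4 182.2] [288.7 168. ]
0.1 [328.9 182.6] [290.5 166.3]
0.2 [332.4 183.1] [292.4 164.9]
0.3 [336.1 183.6] [294.3 163.6]
0.35 [337.9 183.9] [295.2 163.1]
scale 5.5
```

View pics/s_box.png

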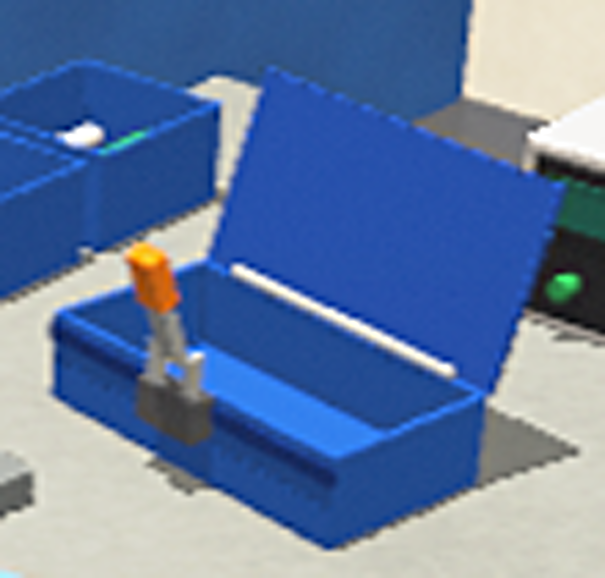

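Call:
arm_command(
  increments=[
    {"delta_pos": [0,0,1],"twist": [0,0,0],"jaw": 0},
    {"delta_pos": [0,0.3,1],"twist": [0,0,0],"jaw": 0},
    {"delta_pos": [0.5,1,0.8],"twist": [0,0,1],"jaw": 0},
    {"delta_pos": [0.6,1,0],"twist": [0,0,1],"jaw": 0},
    {"delta_pos": [0.6,1,0],"twist": [0,0,1],"jaw": 0},
    {"delta_pos": [0.6,1,0],"twist": [0,0,1],"jaw": 0},
    {"delta_pos": [0.6,1,0],"twist": [0,0,1],"jaw": 0},
    {"delta_pos": [0.6,1,0],"twist": [0,0,1],"jaw": 0},
    {"delta_pos": [0.6,1,0],"twist": [0,0,1],"jaw": 0},
    {"delta_pos": [0.6,1,0],"twist": [0,0,1],"jaw": 0},
  ],
)

```text
time: 1.15
tool_pos: [0.4061, -0.3363, 0.3049]
orientation: [[0.42, 0.908, -0.008], [0.908, -0.42, -0.001], [-0.005, -0.007, -1.0]]
contact_force: [0.3, -0.9, -0.0]
width: 0.172
```

Call:
arm_command(
  increments=[
    {"delta_pos": [0.6,1,0],"twist": [0,0,1]},
    {"delta_pos": [0.6,1,0],"twist": [0,0,1]},
    {"delta_pos": [0.6,1,0],"twist": [0,0,1]},
    {"delta_pos": [0.6,1,0],"twist": [0,0,1]},
    {"delta_pos": [0.6,1,0],"twist": [0,0,1]},
    {"delta_pos": [0.6,1,0],"twist": [0,0,1]},
    {"delta_pos": [0.6,1,0],"twist": [0,0,1]},
    {"delta_pos": [0.6,1,0],"twist": [0,0,0.4]},
    {"delta_pos": [0.6,1,0],"twist": [0,0,0]},
    {"delta_pos": [0.6,1,0],"twist": [0,0,0]},
  ],
)

```text
$.increments[0]: bad value
```

```bash
cat >> h.py <<'E'
M0=np.array([0.5805,0.144]);ya=np.radians(12.2);ea=np.array([np.cos(ya),np.sin(ya)]);eb=np.array([-ea[1],ea[0]])
BC=np.array([0.5346,-0.2663]);yb=np.radians(-8.6);bx=np.array([np.cos(yb),np.sin(yb)]);by=np.array([-bx[1],bx[0]])
def go(xy,z,yaw=None):
    s=env.sense();p=np.array(s["tool_pos"]);R=np.array(s["orientation"])
    print("t %.2f"%s["time"],"tcp",p.round(4),"target",np.round(xy,4),z,"delta30",((np.array([*xy,z])-p)/.03).round(2),"F",np.round(s["contact_force"],1),"w",round(s["width"]*87,1))
    if yaw is not None:
        y=np.degrees(np.arctan2(R[1,1],R[0,1]));d=(yaw-y+180)%360-180
        # tilt correction
        t=np.cross(R[:,2],[0,0,-1]); print("yaw",y.round(2),"dtwist5",[*(np.degrees(t[:2])/5).round(2),round(d/5,2)],"q",np.round(s["qpos"],0))
def row(i,dx): return M0+eb*(3-i)*.0345+ea*dx
def box(x,y): return BC+bx*x+by*y
E
python3 - <<'E'
from h import *
go(row(5,.078),.1,12.2)
s=st()
im=viewer.camera("wrist");cv2.imwrite("pics/w1.png",im)
for i in range(7): print(i,w2wp(s,[*row(i,.05),.039]).round(0),w2wp(s,[*row(i,-.05),.039]).round(0))
E
```

```text
t 1.15 tcp [ 0.4061 -0.3363  0.3049] target [0.6713 0.093 ] 0.1 delta30 [ 8.84 14.31 -6.83] F [ 0.3 -0.9 -0. ] w 15.0
yaw -24.82 dtwist5 [np.float64(0.01), np.float64(-0.1), np.float64(7.4)] q [ 46.   4. -12.  93.   1.  84.   9.]
t 1.15 tcp [ 0.4061 -0.3363  0.3049] w 15.0 F [ 0.3 -0.9 -0. ] q7 [ 46.   4. -12.  93.   1.  84.   9.]
yaw_y -24.82 tilt [-0.008 -0.001 -1.   ]
0 [ 220. -157.] [ 174. -135.]
1 [ 231. -150.] [ 184. -128.]
2 [ 242. -143.] [ 194. -120.]
3 [ 254. -134.] [ 206. -111.]
4 [ 266. -125.] [ 217. -102.]
5 [ 279. -115.] [230. -91.]
6 [ 292. -104.] [243. -80.]
```

View pics/w1.png

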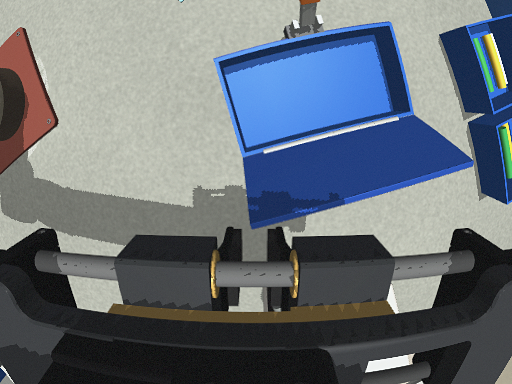

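Call:
arm_command(
  increments=[
    {"delta_pos": [0.6,1,0],"twist": [0,0,1],"jaw": 0},
    {"delta_pos": [0.6,1,0],"twist": [0,0,1],"jaw": 0},
    {"delta_pos": [0.6,1,0],"twist": [0,0,1],"jaw": 0},
    {"delta_pos": [0.6,1,0],"twist": [0,0,1],"jaw": 0},
    {"delta_pos": [0.6,1,0],"twist": [0,0,1],"jaw": 0},
    {"delta_pos": [0.6,1,0],"twist": [0,0,1],"jaw": 0},
    {"delta_pos": [0.6,1,0],"twist": [0,0,1],"jaw": 0},
    {"delta_pos": [0.6,1,0],"twist": [0,0,0.6],"jaw": 0},
    {"delta_pos": [0.6,1,0],"twist": [0,0,0],"jaw": 0},
    {"delta_pos": [0.6,1,0],"twist": [0,0,0],"jaw": 0},
  ],
)

```text
time: 2.2
tool_pos: [0.5925, -0.022, 0.3039]
orientation: [[-0.259, 0.966, -0.007], [0.966, 0.259, -0.006], [-0.003, -0.009, -1.0]]
contact_force: [1.2, -0.5, 0.3]
width: 0.004
```

```bash
python3 - <<'E'
from h import *
go(row(5,.078),.1,12.2)
s=st()
im=viewer.camera("wrist");cv2.imwrite("pics/w2.png",im)
for i in range(7): print(i,w2wp(s,[*row(i,.05),.039]).round(0),w2wp(s,[*row(i,-.05),.039]).round(0))
E
```

```text
t 2.20 tcp [ 0.5925 -0.022   0.3039] target [0.6713 0.093 ] 0.1 delta30 [ 2.63  3.84 -6.8 ] F [ 1.2 -0.5  0.3] w 0.3
yaw 15.03 dtwist5 [np.float64(0.06), np.float64(-0.09), np.float64(-0.57)] q [ 22.  13. -30.  83.   7.  86.   7.]
t 2.2 tcp [ 0.5925 -0.022   0.3039] w 0.3 F [ 1.2 -0.5  0.3] q7 [ 22.  13. -30.  83.   7.  86.   7.]
yaw_y 15.03 tilt [-0.007 -0.006 -1.   ]
0 [316.  -9.] [247. -15.]
1 [316.  11.] [246.   6.]
2 [315.  33.] [245.  28.]
3 [314.  55.] [244.  50.]
4 [313.  78.] [242.  74.]
5 [311. 102.] [241.  97.]
6 [310. 126.] [240. 121.]
```

View pics/w2.png

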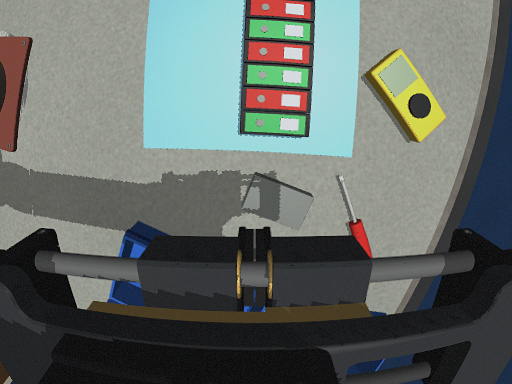

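Call:
arm_command(
  increments=[
    {"delta_pos": [0.7,1,0],"twist": [0.06,-0.09,-0.6],"jaw": 0},
    {"delta_pos": [0.7,1,-0.5],"twist": [0,0,0],"jaw": 0},
    {"delta_pos": [0.7,1,-1],"twist": [0,0,0],"jaw": 0},
    {"delta_pos": [0.7,0.9,-1],"twist": [0,0,0],"jaw": 0},
    {"delta_pos": [0,0,-1],"twist": [0,0,0],"jaw": 0},
    {"delta_pos": [0,0,-1],"twist": [0,0,0],"jaw": 0},
    {"delta_pos": [0,0,-1],"twist": [0,0,0],"jaw": 0},
    {"delta_pos": [0,0,-0.5],"twist": [0,0,0],"jaw": 0},
    {"delta_pos": [0,0,0],"twist": [0,0,0],"jaw": 0},
  ],
)

```text
time: 3.15
tool_pos: [0.68, 0.1071, 0.1139]
orientation: [[-0.212, 0.977, -0.002], [0.977, 0.212, 0.004], [0.005, -0.001, -1.0]]
contact_force: [-0.3, -0.1, 0.1]
width: 0.004
```

```bash
python3 - <<'E'
from h import *
go(row(5,.078),.022,12.2)
s=st()
im=viewer.camera("wrist");cv2.imwrite("pics/w3.png",im)
for i in range(7): print(i,w2wp(s,[*row(i,.05),.039]).round(0),w2wp(s,[*row(i,-.05),.039]).round(0))
print(w2wp(s,s["tool_pos"]))
E
```

```text
t 3.15 tcp [0.68   0.1071 0.1139] target [0.6713 0.093 ] 0.022 delta30 [-0.29 -0.47 -3.06] F [-0.3 -0.1  0.1] w 0.4
yaw 12.25 dtwist5 [np.float64(-0.05), np.float64(-0.02), np.float64(-0.01)] q [  9.  31. -31.  84.  16.  70. -11.]
t 3.15 tcp [0.68   0.1071 0.1139] w 0.4 F [-0.3 -0.1  0.1] q7 [  9.  31. -31.  84.  16.  70. -11.]
yaw_y 12.25 tilt [-0.002  0.004 -1.   ]
0 [207.  13.] [96. 28.]
1 [206.  52.] [94. 65.]
2 [206.  94.] [ 95. 103.]
3 [206. 137.] [ 97. 142.]
4 [208. 179.] [100. 180.]
5 [209. 219.] [105. 217.]
6 [211. 255.] [111. 250.]
[255.97893287 243.34935533]
```

View pics/w3.png

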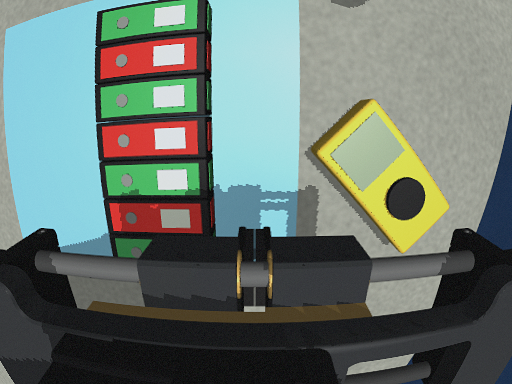

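Call:
arm_command(
  increments=[
    {"delta_pos": [-0.29,-0.47,0],"twist": [0,0,0],"jaw": 0},
    {"delta_pos": [0,0,-1],"twist": [0,0,0],"jaw": 0},
    {"delta_pos": [0,0,-1],"twist": [0,0,0],"jaw": 0},
    {"delta_pos": [0,0,-0.7],"twist": [0,0,0],"jaw": 0},
    {"delta_pos": [0,0,0],"twist": [0,0,0],"jaw": 0},
  ],
)

```text
time: 3.7
tool_pos: [0.6782, 0.0919, 0.0437]
orientation: [[-0.209, 0.978, 0.015], [0.978, 0.209, 0.006], [0.002, 0.016, -1.0]]
contact_force: [-0.8, -0.3, -0.1]
width: 0.012
```

```bash
python3 - <<'E'
from h import *
go(row(5,.078),.022,12.2)
go(row(5,-.045),.022,12.2)
E
```

```text
t 3.70 tcp [0.6782 0.0919 0.0437] target [0.6713 0.093 ] 0.022 delta30 [-0.23  0.04 -0.72] F [-0.8 -0.3 -0.1] w 1.0
yaw 12.06 dtwist5 [np.float64(-0.07), np.float64(0.18), np.float64(0.03)] q [ 10.  33. -29.  89.  18.  62. -12.]
t 3.70 tcp [0.6782 0.0919 0.0437] target [0.5511 0.067 ] 0.022 delta30 [-4.24 -0.83 -0.72] F [-0.8 -0.3 -0.1] w 1.0
yaw 12.06 dtwist5 [np.float64(-0.07), np.float64(0.18), np.float64(0.03)] q [ 10.  33. -29.  89.  18.  62. -12.]
```

Call:
arm_command(
  increments=[
    {"delta_pos": [-0.1,0.02,-0.7],"twist": [-0.07,0.18,0],"jaw": 0},
    {"delta_pos": [0,0,-0.1],"twist": [0,0,0],"jaw": 0},
    {"delta_pos": [0,0,0],"twist": [0,0,0],"jaw": 0},
  ],
)

```text
time: 4.0
tool_pos: [0.6787, 0.0927, 0.0246]
orientation: [[-0.208, 0.978, 0.006], [0.978, 0.208, 0.0], [-0.001, 0.006, -1.0]]
contact_force: [0.1, -0.1, 1.2]
width: 0.006
```

```bash
python3 - <<'E'
from h import *
go(row(5,.078),.022,12.2)
go(row(5,-.045),.022,12.2)
E
```

```text
t 4.00 tcp [0.6787 0.0927 0.0246] target [0.6713 0.093 ] 0.022 delta30 [-0.25  0.01 -0.09] F [ 0.1 -0.1  1.2] w 0.5
yaw 12.0 dtwist5 [np.float64(-0.0), np.float64(0.07), np.float64(0.04)] q [  9.  35. -29.  89.  19.  61. -12.]
t 4.00 tcp [0.6787 0.0927 0.0246] target [0.5511 0.067 ] 0.022 delta30 [-4.25 -0.85 -0.09] F [ 0.1 -0.1  1.2] w 0.5
yaw 12.0 dtwist5 [np.float64(-0.0), np.float64(0.07), np.float64(0.04)] q [  9.  35. -29.  89.  19.  61. -12.]
```

Call:
arm_command(
  increments=[
    {"delta_pos": [-0.4,-0.05,-0.05],"twist": [0,0.05,0],"jaw": 0},
    {"delta_pos": [-0.4,-0.07,0],"twist": [0,0,0],"jaw": 0},
    {"delta_pos": [-0.4,-0.08,0],"twist": [0,0,0],"jaw": 0},
    {"delta_pos": [-0.4,-0.08,0],"twist": [0,0,0],"jaw": 0},
    {"delta_pos": [-0.4,-0.08,0],"twist": [0,0,0],"jaw": 0},
  ],
)

```text
time: 4.5
tool_pos: [0.6181, 0.0826, 0.0281]
orientation: [[-0.208, 0.978, 0.008], [0.978, 0.208, 0.001], [-0.0, 0.009, -1.0]]
contact_force: [1.2, -0.7, 0.4]
width: 0.002
```

```bash
python3 - <<'E'
from h import *
go(row(5,-.045),.022,12.2)
crop("top",150,115,300,230,"p1.png",k=5)
E
```

```text
t 4.50 tcp [0.6181 0.0826 0.0281] target [0.5511 0.067 ] 0.022 delta30 [-2.23 -0.52 -0.2 ] F [ 1.2 -0.7  0.4] w 0.2
yaw 12.0 dtwist5 [np.float64(-0.02), np.float64(0.1), np.float64(0.04)] q [ 12.  29. -30.  98.  17.  57. -12.]
scale 5
```

View pics/p1.png

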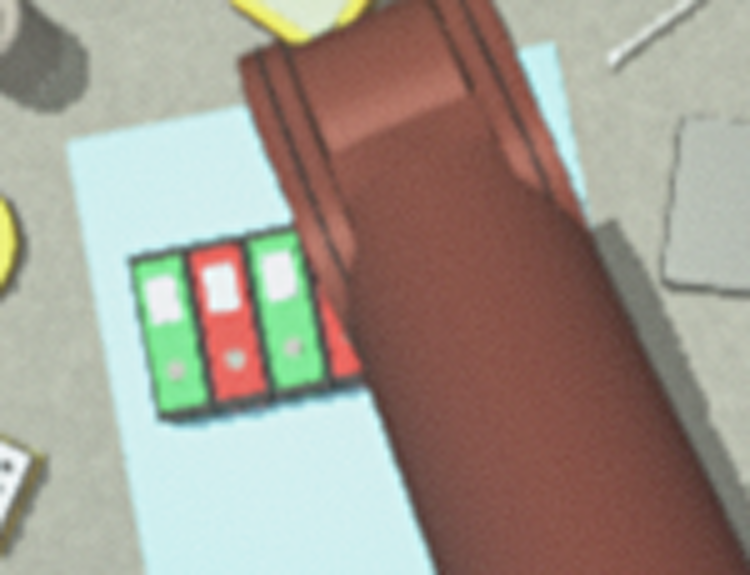

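Call:
arm_command(
  increments=[
    {"delta_pos": [-0.4,-0.09,-0.2],"twist": [0,0.1,0],"jaw": 0},
    {"delta_pos": [-0.4,-0.09,-0.1],"twist": [0,0,0],"jaw": 0},
    {"delta_pos": [-0.4,-0.09,-0.05],"twist": [0,0,0],"jaw": 0},
    {"delta_pos": [-0.4,-0.09,-0.05],"twist": [0,0,0],"jaw": 0},
    {"delta_pos": [-0.4,-0.09,-0.05],"twist": [0,0,0],"jaw": 0},
  ],
)

```text
time: 5.05
tool_pos: [0.559, 0.0694, 0.0206]
orientation: [[-0.208, 0.978, 0.011], [0.978, 0.208, 0.002], [-0.0, 0.011, -1.0]]
contact_force: [1.9, -0.2, 1.1]
width: 0.006
```

```bash
python3 - <<'E'
from h import *
go(row(5,-.045),.022,12.2)
cv2.imwrite("pics/w4.png",viewer.camera("wrist"))
E
```

```text
t 5.05 tcp [0.559  0.0694 0.0206] target [0.5511 0.067 ] 0.022 delta30 [-0.26 -0.08  0.05] F [ 1.9 -0.2  1.1] w 0.5
yaw 12.01 dtwist5 [np.float64(-0.02), np.float64(0.13), np.float64(0.04)] q [ 15.  23. -32. 107.  15.  53. -11.]
```

View pics/w4.png

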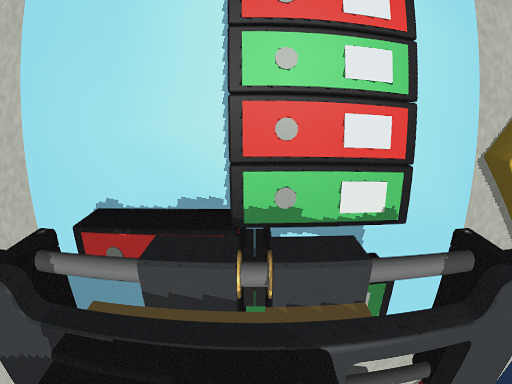

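Call:
arm_command(
  increments=[
    {"delta_pos": [-0.35,-0.09,0],"twist": [0,0.1,0],"jaw": 0},
    {"delta_pos": [0.3,0.06,0.3],"twist": [0,0,0],"jaw": 0},
    {"delta_pos": [0,0,1],"twist": [0,0,0],"jaw": 0},
    {"delta_pos": [0,0,1],"twist": [0,0,0],"jaw": 0},
    {"delta_pos": [0.3,0.3,1],"twist": [0,0,0],"jaw": 0},
    {"delta_pos": [0.8,0.8,0],"twist": [0,0,0],"jaw": 0},
    {"delta_pos": [0.9,0.9,0],"twist": [0,0,0],"jaw": 0},
    {"delta_pos": [0.9,0.6,0],"twist": [0,0,0],"jaw": 0},
    {"delta_pos": [0.5,0.3,0],"twist": [0,0,0],"jaw": 0},
    {"delta_pos": [0,0,0],"twist": [0,0,0],"jaw": 0},
  ],
)

```text
time: 6.1
tool_pos: [0.6659, 0.1584, 0.1326]
orientation: [[-0.204, 0.979, 0.007], [0.979, 0.204, 0.003], [0.001, 0.007, -1.0]]
contact_force: [-0.2, 0.1, -0.2]
width: 0.006
```

```bash
python3 - <<'E'
from h import *
go(row(3,.08),.022,12.2)
cv2.imwrite("pics/w5.png",viewer.camera("wrist"))
E
```

```text
t 6.10 tcp [0.6659 0.1584 0.1326] target [0.6587 0.1609] 0.022 delta30 [-0.24  0.08 -3.69] F [-0.2  0.1 -0.2] w 0.5
yaw 11.77 dtwist5 [np.float64(-0.03), np.float64(0.08), np.float64(0.09)] q [  6.  30. -33.  84.  16.  71. -16.]
```

View pics/w5.png

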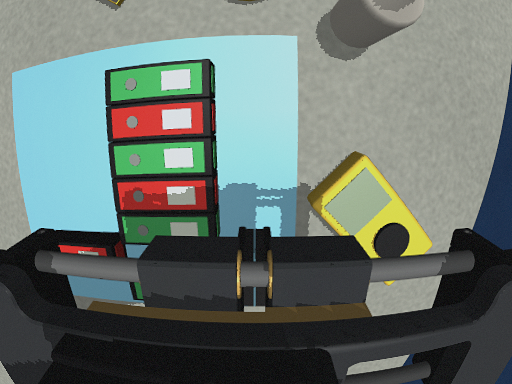

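Row's greens undisturbed, first red out at lower left. Descend for the middle red.

Call:
arm_command(
  increments=[
    {"delta_pos": [0,0.08,-1],"twist": [0,0.1,0.1],"jaw": 0},
    {"delta_pos": [0,0,-1],"twist": [0,0,0],"jaw": 0},
    {"delta_pos": [0,0,-1],"twist": [0,0,0],"jaw": 0},
    {"delta_pos": [0,0,-0.8],"twist": [0,0,0],"jaw": 0},
    {"delta_pos": [0,0,-0.3],"twist": [0,0,0],"jaw": 0},
    {"delta_pos": [0,0,0],"twist": [0,0,0],"jaw": 0},
  ],
)

```text
time: 6.75
tool_pos: [0.6643, 0.1557, 0.0099]
orientation: [[-0.209, 0.978, -0.0], [0.978, 0.209, 0.001], [0.001, -0.0, -1.0]]
contact_force: [0.3, -0.3, 0.8]
width: 0.004
```

```bash
python3 - <<'E'
from h import *
go(row(3,.08),.022,12.2)
go(row(3,-.045),.022,12.2)
E
```

```text
t 6.75 tcp [0.6643 0.1557 0.0099] target [0.6587 0.1609] 0.022 delta30 [-0.19  0.17  0.4 ] F [ 0.3 -0.3  0.8] w 0.3
yaw 12.06 dtwist5 [np.float64(-0.01), np.float64(-0.0), np.float64(0.03)] q [  5.  36. -30.  89.  20.  60. -19.]
t 6.75 tcp [0.6643 0.1557 0.0099] target [0.5365 0.1345] 0.022 delta30 [-4.26 -0.71  0.4 ] F [ 0.3 -0.3  0.8] w 0.3
yaw 12.06 dtwist5 [np.float64(-0.01), np.float64(-0.0), np.float64(0.03)] q [  5.  36. -30.  89.  20.  60. -19.]
```

Call:
arm_command(
  increments=[
    {"delta_pos": [-0.05,0.22,0.3],"twist": [0,0,0],"jaw": 0},
    {"delta_pos": [-0.4,-0.07,0],"twist": [0,0,0],"jaw": 0},
    {"delta_pos": [-0.4,-0.08,0],"twist": [0,0,0],"jaw": 0},
    {"delta_pos": [-0.4,-0.08,0],"twist": [0,0,0],"jaw": 0},
    {"delta_pos": [-0.4,-0.08,-0.03],"twist": [0,0,0],"jaw": 0},
    {"delta_pos": [-0.4,-0.09,-0.03],"twist": [0,0,0],"jaw": 0},
  ],
)

```text
time: 7.35
tool_pos: [0.6053, 0.1532, 0.029]
orientation: [[-0.209, 0.978, 0.013], [0.978, 0.209, 0.004], [0.001, 0.014, -1.0]]
contact_force: [0.7, 0.6, -0.4]
width: 0.006
```

```bash
python3 - <<'E'
from h import *
go(row(3,-.045),.022,12.2)
E
```

```text
t 7.35 tcp [0.6053 0.1532 0.029 ] target [0.5365 0.1345] 0.022 delta30 [-2.29 -0.62 -0.23] F [ 0.7  0.6 -0.4] w 0.5
yaw 12.04 dtwist5 [np.float64(-0.05), np.float64(0.15), np.float64(0.03)] q [  7.  29. -32.  98.  18.  57. -20.]
```

Call:
arm_command(
  increments=[
    {"delta_pos": [-0.38,-0.12,-0.2],"twist": [0,0.1,0],"jaw": 0},
    {"delta_pos": [-0.4,-0.11,-0.1],"twist": [0,0,0],"jaw": 0},
    {"delta_pos": [-0.4,-0.1,-0.05],"twist": [0,0,0],"jaw": 0},
    {"delta_pos": [-0.4,-0.1,-0.05],"twist": [0,0,0],"jaw": 0},
    {"delta_pos": [-0.4,-0.1,-0.03],"twist": [0,0,0],"jaw": 0},
    {"delta_pos": [-0.3,-0.08,0],"twist": [0,0,0],"jaw": 0},
    {"delta_pos": [0,0,0],"twist": [0,0,0],"jaw": 0},
  ],
)

```text
time: 8.05
tool_pos: [0.5358, 0.1359, 0.0232]
orientation: [[-0.21, 0.978, 0.016], [0.978, 0.21, 0.006], [0.002, 0.017, -1.0]]
contact_force: [-0.3, -0.0, -0.0]
width: 0.005
```

```bash
python3 - <<'E'
from h import *
go(row(3,-.045),.022,12.2)
cv2.imwrite("pics/w6.png",viewer.camera("wrist"))
E
```

```text
t 8.05 tcp [0.5358 0.1359 0.0232] target [0.5365 0.1345] 0.022 delta30 [ 0.02 -0.05 -0.04] F [-0.3 -0.  -0. ] w 0.4
yaw 12.1 dtwist5 [np.float64(-0.07), np.float64(0.18), np.float64(0.02)] q [ 10.  22. -34. 109.  16.  53. -19.]
```

View pics/w6.png

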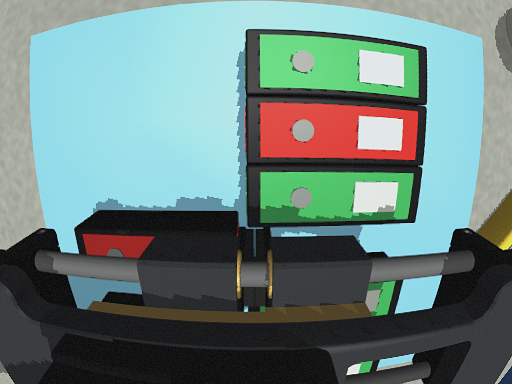

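Good. Up and over to the third red.

Call:
arm_command(
  increments=[
    {"delta_pos": [0.25,0.05,0.3],"twist": [0,0.1,0],"jaw": 0},
    {"delta_pos": [0,0,1],"twist": [0,0,0],"jaw": 0},
    {"delta_pos": [0,0,1],"twist": [0,0,0],"jaw": 0},
    {"delta_pos": [0.3,0.3,0.7],"twist": [0,0,0],"jaw": 0},
    {"delta_pos": [0.8,0.8,0],"twist": [0,0,0],"jaw": 0},
    {"delta_pos": [0.9,0.9,0],"twist": [0,0,0],"jaw": 0},
    {"delta_pos": [0.9,0.7,0],"twist": [0,0,0],"jaw": 0},
    {"delta_pos": [0.5,0.35,0],"twist": [0,0,0],"jaw": 0},
    {"delta_pos": [0,0,0],"twist": [0,0,0],"jaw": 0},
  ],
)

```text
time: 9.0
tool_pos: [0.6533, 0.2317, 0.119]
orientation: [[-0.204, 0.979, 0.01], [0.979, 0.204, 0.007], [0.004, 0.011, -1.0]]
contact_force: [0.2, 0.0, -0.6]
width: 0.004
```

```bash
python3 - <<'E'
from h import *
go(row(1,.083),.022,12.2)
E
```

```text
t 9.00 tcp [0.6533 0.2317 0.119 ] target [0.647 0.229] 0.022 delta30 [-0.21 -0.09 -3.23] F [ 0.2  0.  -0.6] w 0.3
yaw 11.79 dtwist5 [np.float64(-0.08), np.float64(0.11), np.float64(0.08)] q [  1.  31. -34.  83.  18.  70. -23.]
```

Call:
arm_command(
  increments=[
    {"delta_pos": [-0.05,0.05,-1],"twist": [-0.08,0.1,0.1],"jaw": 0},
    {"delta_pos": [0,0,-1],"twist": [0,0,0],"jaw": 0},
    {"delta_pos": [0,0,-0.9],"twist": [0,0,0],"jaw": 0},
    {"delta_pos": [0,0,-0.4],"twist": [0,0,0],"jaw": 0},
    {"delta_pos": [0,0,0],"twist": [0,0,0],"jaw": 0},
  ],
)

```text
time: 9.5
tool_pos: [0.652, 0.2323, 0.018]
orientation: [[-0.212, 0.977, 0.002], [0.977, 0.212, -0.0], [-0.0, 0.002, -1.0]]
contact_force: [0.4, 0.1, -0.0]
width: 0.007
```

```bash
python3 - <<'E'
from h import *
go(row(1,.083),.022,12.2)
go(row(1,-.045),.022,12.2)
s=env.sense();print((np.array(s["tool_pos"][:2])-row(1,0))@ea,(np.array(s["tool_pos"][:2])-row(1,0))@eb)
E
```

```text
t 9.50 tcp [0.652  0.2323 0.018 ] target [0.647 0.229] 0.022 delta30 [-0.17 -0.11  0.13] F [ 0.4  0.1 -0. ] w 0.6
yaw 12.25 dtwist5 [np.float64(0.0), np.float64(0.02), np.float64(-0.01)] q [ -0.  37. -32.  88.  22.  62. -26.]
t 9.50 tcp [0.652  0.2323 0.018 ] target [0.5219 0.2019] 0.022 delta30 [-4.34 -1.01  0.13] F [ 0.4  0.1 -0. ] w 0.6
yaw 12.25 dtwist5 [np.float64(0.0), np.float64(0.02), np.float64(-0.01)] q [ -0.  37. -32.  88.  22.  62. -26.]
0.08857756721497691 0.0022372366312595413
```

Call:
arm_command(
  increments=[
    {"delta_pos": [-0.4,-0.12,0],"twist": [0,0,0],"jaw": 0},
    {"delta_pos": [-0.4,-0.1,0],"twist": [0,0,0],"jaw": 0},
    {"delta_pos": [-0.4,-0.09,-0.05],"twist": [0,0.05,0],"jaw": 0},
    {"delta_pos": [-0.4,-0.09,-0.05],"twist": [0,0.05,0],"jaw": 0},
    {"delta_pos": [-0.4,-0.09,-0.05],"twist": [0,0.05,0],"jaw": 0},
    {"delta_pos": [-0.4,-0.09,-0.05],"twist": [0,0.05,0],"jaw": 0},
  ],
)

```text
time: 10.1
tool_pos: [0.5815, 0.2147, 0.0186]
orientation: [[-0.21, 0.978, -0.007], [0.978, 0.21, 0.003], [0.004, -0.006, -1.0]]
contact_force: [0.6, 0.5, 1.6]
width: 0.008
```

```bash
python3 - <<'E'
from h import *
go(row(1,-.045),.022,12.2)
s=env.sense();print((np.array(s["tool_pos"][:2])-row(1,0))@ea,(np.array(s["tool_pos"][:2])-row(1,0))@eb)
E
```

```text
t 10.10 tcp [0.5815 0.2147 0.0186] target [0.5219 0.2019] 0.022 delta30 [-1.98 -0.42  0.11] F [0.6 0.5 1.6] w 0.7
yaw 12.11 dtwist5 [np.float64(-0.04), np.float64(-0.08), np.float64(0.02)] q [  3.  30. -34.  98.  19.  58. -26.]
0.015875753269816478 -0.0001315481923908345
```

Call:
arm_command(
  increments=[
    {"delta_pos": [-0.4,-0.09,0],"twist": [0,0,0],"jaw": 0},
    {"delta_pos": [-0.4,-0.09,0],"twist": [0,0,0],"jaw": 0},
    {"delta_pos": [-0.4,-0.09,-0.03],"twist": [0,0,0],"jaw": 0},
    {"delta_pos": [-0.4,-0.09,-0.03],"twist": [0,0,0],"jaw": 0},
    {"delta_pos": [-0.35,-0.08,-0.03],"twist": [0,0,0],"jaw": 0},
    {"delta_pos": [0.0,0.0,0],"twist": [0,0,0],"jaw": 0},
  ],
)

```text
time: 10.7
tool_pos: [0.5171, 0.2, 0.0167]
orientation: [[-0.21, 0.978, -0.007], [0.978, 0.21, 0.003], [0.004, -0.006, -1.0]]
contact_force: [-1.3, 0.5, -0.5]
width: 0.006
```

```bash
python3 - <<'E'
from h import *
go(row(1,-.045),.022,12.2)
cv2.imwrite("pics/w7.png",viewer.camera("wrist"))
E
```

```text
t 10.70 tcp [0.5171 0.2    0.0167] target [0.5219 0.2019] 0.022 delta30 [0.16 0.06 0.18] F [-1.3  0.5 -0.5] w 0.5
yaw 12.13 dtwist5 [np.float64(-0.03), np.float64(-0.08), np.float64(0.01)] q [  5.  24. -36. 108.  17.  54. -27.]
```

View pics/w7.png

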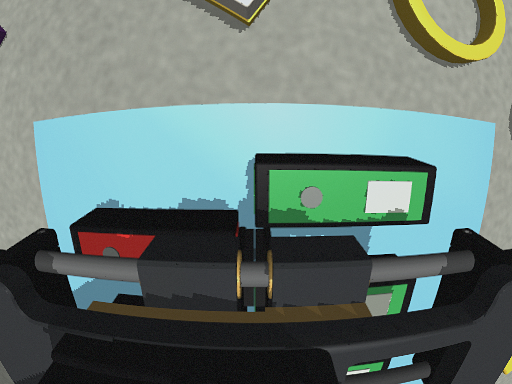

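Call:
arm_command(
  increments=[
    {"delta_pos": [0.2,0.05,0.3],"twist": [0,0,0],"jaw": 0},
    {"delta_pos": [0,0,1],"twist": [0,0,0],"jaw": 0},
    {"delta_pos": [0,0,1],"twist": [0,0,-1],"jaw": 20},
    {"delta_pos": [-0.3,0,1],"twist": [0,0,-1],"jaw": 60},
    {"delta_pos": [-0.3,-0.1,1],"twist": [0,0,-1],"jaw": 60},
    {"delta_pos": [-0.3,-0.1,0.7],"twist": [0,0,-1],"jaw": 60},
    {"delta_pos": [-0.3,-0.1,0],"twist": [0,0,-1],"jaw": 60},
    {"delta_pos": [-0.3,-0.1,0],"twist": [0,0,-1],"jaw": 60},
    {"delta_pos": [-0.3,-0.1,0],"twist": [0,0,-1],"jaw": 60},
    {"delta_pos": [-0.3,0,0],"twist": [0,0,-1],"jaw": 60},
  ],
)

```text
time: 11.75
tool_pos: [0.465, 0.1888, 0.1795]
orientation: [[0.49, 0.872, 0.001], [0.871, -0.49, 0.016], [0.014, -0.007, -1.0]]
contact_force: [-0.1, -0.2, -0.3]
width: 0.637
```

Call:
arm_command(
  increments=[
    {"delta_pos": [0,0,0],"twist": [0,0,-1],"jaw": 60},
    {"delta_pos": [0,0,0],"twist": [0,0,-1],"jaw": 60},
    {"delta_pos": [0,0,0],"twist": [0,0,-1],"jaw": 60},
    {"delta_pos": [0,0,0],"twist": [0,0,-1],"jaw": 60},
    {"delta_pos": [0,0,0],"twist": [0,0,-1],"jaw": 60},
    {"delta_pos": [0,0,0],"twist": [0,0,-1],"jaw": 60},
    {"delta_pos": [0,0,0],"twist": [0,0,-1],"jaw": 60},
    {"delta_pos": [0,0,0],"twist": [0,0,-1],"jaw": 60},
  ],
)

```text
time: 12.55
tool_pos: [0.4688, 0.192, 0.1865]
orientation: [[0.945, 0.328, 0.015], [0.327, -0.945, 0.014], [0.019, -0.008, -1.0]]
contact_force: [0.5, -0.4, -0.5]
width: 0.688
```

```bash
python3 - <<'E'
from h import *
go(row(1,-.115),.04,-77.8)
s=env.sense();cv2.imwrite("pics/w8.png",viewer.camera("wrist"))
for i in (1,3,5): print(i,[w2wp(s,[*(row(i,-.115)+ea*a+eb*b),.039]).round(0).tolist() for a,b in((.05,.017),(.05,-.017),(-.05,-.017),(-.05,.017))])
E
```

```text
t 12.55 tcp [0.4688 0.192  0.1865] target [0.4535 0.1871] 0.04 delta30 [-0.51 -0.16 -4.88] F [ 0.5 -0.4 -0.5] w 59.9
yaw -70.88 dtwist5 [np.float64(-0.16), np.float64(0.17), np.float64(-1.38)] q [   4.    5.  -33.  106.    3.   69. -100.]
1 [[244.0, 153.0], [277.0, 157.0], [264.0, 244.0], [235.0, 240.0]]
3 [[309.0, 161.0], [339.0, 165.0], [323.0, 250.0], [294.0, 247.0]]
5 [[368.0, 170.0], [395.0, 174.0], [375.0, 254.0], [350.0, 252.0]]
```

View pics/w8.png

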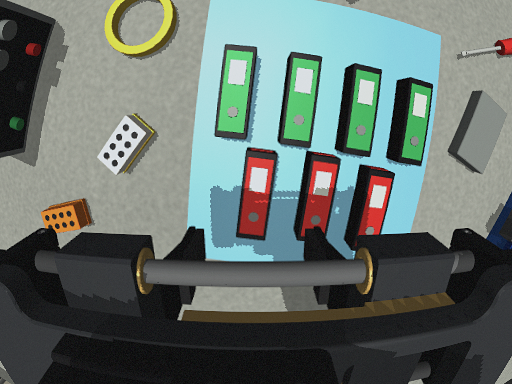

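Call:
arm_command(
  increments=[
    {"delta_pos": [-0.45,-0.16,0],"twist": [-0.16,0.17,-1],"jaw": 60},
    {"delta_pos": [0,0,-1],"twist": [0,0,-0.4],"jaw": 60},
    {"delta_pos": [0,0,-1],"twist": [0,0,0],"jaw": 60},
    {"delta_pos": [0,0,-1],"twist": [0,0,0],"jaw": 60},
    {"delta_pos": [0,0,0],"twist": [0,0,0],"jaw": 60},
  ],
)

```text
time: 13.1
tool_pos: [0.4584, 0.1892, 0.0984]
orientation: [[0.978, 0.209, 0.005], [0.209, -0.978, 0.002], [0.005, -0.001, -1.0]]
contact_force: [-0.5, -0.8, 0.1]
width: 0.689
```

```bash
python3 - <<'E'
from h import *
go(row(1,-.112),.012,-77.8)
E
```

```text
t 13.10 tcp [0.4584 0.1892 0.0984] target [0.4564 0.1878] 0.012 delta30 [-0.07 -0.05 -2.88] F [-0.5 -0.8  0.1] w 59.9
yaw -77.96 dtwist5 [np.float64(-0.02), np.float64(0.06), np.float64(0.03)] q [   3.   10.  -33.  112.    6.   59. -111.]
```

Call:
arm_command(
  increments=[
    {"delta_pos": [-0.07,-0.05,-1],"twist": [0,0.05,0],"jaw": 60},
    {"delta_pos": [0,0,-1],"twist": [0,0,0],"jaw": 60},
    {"delta_pos": [0,0,-0.7],"twist": [0,0,0],"jaw": 60},
    {"delta_pos": [0,0,-0.2],"twist": [0,0,0],"jaw": 60},
    {"delta_pos": [0,0,0],"twist": [0,0,0],"jaw": 60},
  ],
)

```text
time: 13.6
tool_pos: [0.4623, 0.1903, 0.0166]
orientation: [[0.977, 0.214, 0.007], [0.214, -0.977, 0.005], [0.008, -0.004, -1.0]]
contact_force: [-0.3, 0.2, 0.0]
width: 0.689
```

```bash
python3 - <<'E'
from h import *
go(row(1,-.112),.012,-77.8)
E
```

```text
t 13.60 tcp [0.4623 0.1903 0.0166] target [0.4564 0.1878] 0.012 delta30 [-0.19 -0.08 -0.15] F [-0.3  0.2  0. ] w 60.0
yaw -77.64 dtwist5 [np.float64(-0.06), np.float64(0.08), np.float64(-0.03)] q [   1.   17.  -32.  116.   11.   50. -114.]
```

Close at 20 N and lift.

Call:
arm_command(
  increments=[
    {"delta_pos": [-0.15,-0.07,-0.12],"twist": [0,0,0],"jaw": 60},
    {"delta_pos": [0,0,0],"twist": [0,0,0],"jaw": 30},
    {"delta_pos": [0,0,0],"twist": [0,0,0],"jaw": 25},
    {"delta_pos": [0,0,0],"twist": [0,0,0],"jaw": 25},
    {"delta_pos": [0,0,0],"twist": [0,0,0],"jaw": 25},
    {"delta_pos": [0,0,0.5],"twist": [0,0,0],"jaw": 25},
    {"delta_pos": [0,0,1],"twist": [0,0,0],"jaw": 25},
  ],
  grip_force=25,
)

```text
time: 14.3
tool_pos: [0.4579, 0.1879, 0.0606]
orientation: [[0.977, 0.215, 0.007], [0.215, -0.977, 0.005], [0.008, -0.003, -1.0]]
contact_force: [1.4, -0.3, -2.1]
width: 0.391
```

```bash
python3 - <<'E'
from h import *
go(box(-.084,0),.23,-8.6)
E
```

```text
t 14.30 tcp [0.4579 0.1879 0.0606] target [ 0.4515 -0.2537] 0.23 delta30 [ -0.21 -14.72   5.65] F [ 1.4 -0.3 -2.1] w 34.1
yaw -77.6 dtwist5 [np.float64(-0.06), np.float64(0.08), np.float64(13.8)] q [   2.   12.  -33.  115.    8.   55. -112.]
```

Call:
arm_command(
  increments=[
    {"delta_pos": [0,0,1],"twist": [0,0,0],"jaw": 25},
    {"delta_pos": [0,0,1],"twist": [0,0,0],"jaw": 25},
    {"delta_pos": [0,-0.3,1],"twist": [0,0,1],"jaw": 25},
    {"delta_pos": [0,-1,1],"twist": [0,0,1],"jaw": 25},
    {"delta_pos": [0,-1,1],"twist": [0,0,1],"jaw": 25},
    {"delta_pos": [0,-1,0.5],"twist": [0,0,1],"jaw": 25},
    {"delta_pos": [0,-1,0],"twist": [0,0,1],"jaw": 25},
    {"delta_pos": [0,-1,0],"twist": [0,0,1],"jaw": 25},
    {"delta_pos": [0,-1,0],"twist": [0,0,1],"jaw": 25},
    {"delta_pos": [0,-1,0],"twist": [0,0,1],"jaw": 25},
  ],
)

```text
time: 15.3
tool_pos: [0.4555, -0.0335, 0.2373]
orientation: [[0.58, 0.815, 0.008], [0.815, -0.58, 0.01], [0.013, 0.0, -1.0]]
contact_force: [1.2, -0.1, -1.7]
width: 0.388
```

```bash
python3 - <<'E'
from h import *
go(box(-.084,0),.23,-8.6)
E
```

```text
t 15.30 tcp [ 0.4555 -0.0335  0.2373] target [ 0.4515 -0.2537] 0.23 delta30 [-0.13 -7.34 -0.24] F [ 1.2 -0.1 -1.7] w 33.8
yaw -35.46 dtwist5 [np.float64(-0.12), np.float64(0.09), np.float64(5.37)] q [ 20.  -3. -20. 108.  -2.  75. -35.]
```

Call:
arm_command(
  increments=[
    {"delta_pos": [0,-1,0],"twist": [0,0,1],"jaw": 25},
    {"delta_pos": [0,-1,0],"twist": [0,0,1],"jaw": 25},
    {"delta_pos": [0,-1,0],"twist": [0,0,1],"jaw": 25},
    {"delta_pos": [0,-1,0],"twist": [0,0,1],"jaw": 25},
    {"delta_pos": [0,-1,0],"twist": [0,0,0.8],"jaw": 25},
    {"delta_pos": [-0.1,-0.9,0],"twist": [-0.1,0.1,0.1],"jaw": 25},
    {"delta_pos": [0,-0.5,0],"twist": [0,0,0],"jaw": 25},
    {"delta_pos": [0,0,0],"twist": [0,0,0],"jaw": 25},
  ],
)

```text
time: 16.1
tool_pos: [0.4484, -0.2374, 0.2363]
orientation: [[0.173, 0.985, -0.009], [0.985, -0.173, 0.003], [0.001, -0.009, -1.0]]
contact_force: [0.6, 1.2, -2.2]
width: 0.389
```

```bash
python3 - <<'E'
from h import *
go(box(-.084,0),.012,-8.6)
s=env.sense();cv2.imwrite("pics/w9.png",viewer.camera("wrist"))
print([w2wp(s,[*box(*a),.065]).round(0).tolist() for a in((.13,.07),(.13,-.07),(-.13,-.07),(-.13,.07))])
E
```

```text
t 16.10 tcp [ 0.4484 -0.2374  0.2363] target [ 0.4515 -0.2537] 0.012 delta30 [ 0.11 -0.54 -7.48] F [ 0.6  1.2 -2.2] w 33.8
yaw -9.99 dtwist5 [np.float64(-0.03), np.float64(-0.1), np.float64(0.28)] q [ 30.   3.  -7. 102.   0.  76.  13.]
[[430.0, 135.0], [418.0, 239.0], [225.0, 247.0], [219.0, 133.0]]
```

View pics/w9.png

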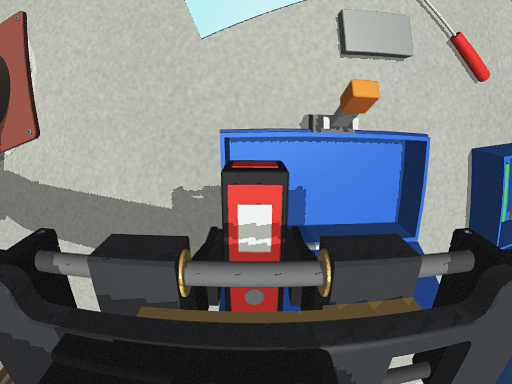

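Call:
arm_command(
  increments=[
    {"delta_pos": [0.11,-0.54,-0.5],"twist": [0,-0.1,0.28],"jaw": 25},
    {"delta_pos": [0,0,-1],"twist": [0,0,0],"jaw": 25},
    {"delta_pos": [0,0,-1],"twist": [0,0,0],"jaw": 25},
    {"delta_pos": [0,0,-1],"twist": [0,0,0],"jaw": 25},
    {"delta_pos": [0,0,-0.7],"twist": [0,0,0],"jaw": 25},
    {"delta_pos": [0,0,0],"twist": [0,0,0],"jaw": 25},
  ],
)

```text
time: 16.75
tool_pos: [0.4538, -0.2441, 0.1076]
orientation: [[0.139, 0.99, 0.003], [0.99, -0.139, 0.005], [0.006, 0.003, -1.0]]
contact_force: [0.2, 0.1, -1.9]
width: 0.388
```

```bash
python3 - <<'E'
from h import *
go(box(-.084,0),.015,-8.6)
E
```

```text
t 16.75 tcp [ 0.4538 -0.2441  0.1076] target [ 0.4515 -0.2537] 0.015 delta30 [-0.08 -0.32 -3.09] F [ 0.2  0.1 -1.9] w 33.7
yaw -8.01 dtwist5 [np.float64(-0.06), np.float64(0.04), np.float64(-0.12)] q [ 30.   9.  -7. 110.   1.  60.  15.]
```

Call:
arm_command(
  increments=[
    {"delta_pos": [-0.1,-0.36,0],"twist": [-0.06,0,-0.12],"jaw": 25},
    {"delta_pos": [0,0,-1],"twist": [0,0,0],"jaw": 25},
    {"delta_pos": [0,0,-1],"twist": [0,0,0],"jaw": 25},
    {"delta_pos": [0,0,-0.5],"twist": [0,0,0],"jaw": 25},
    {"delta_pos": [0,0,0],"twist": [0,0,0],"jaw": 25},
  ],
)

```text
time: 17.25
tool_pos: [0.4551, -0.2575, 0.0381]
orientation: [[0.15, 0.989, 0.013], [0.989, -0.15, -0.006], [-0.004, 0.014, -1.0]]
contact_force: [-0.1, -0.5, -1.6]
width: 0.387
```

```bash
python3 - <<'E'
from h import *
go(box(-.084,0),.014,-8.6)
E
```

```text
t 17.25 tcp [ 0.4551 -0.2575  0.0381] target [ 0.4515 -0.2537] 0.014 delta30 [-0.12  0.12 -0.8 ] F [-0.1 -0.5 -1.6] w 33.7
yaw -8.63 dtwist5 [np.float64(0.07), np.float64(0.15), np.float64(0.01)] q [ 30.  14.  -6. 113.   2.  51.  14.]
```

Call:
arm_command(
  increments=[
    {"delta_pos": [-0.1,0.1,-0.4],"twist": [0.07,0.15,0],"jaw": 25},
    {"delta_pos": [-0.05,0,-0.4],"twist": [0,0,0],"jaw": 25},
    {"delta_pos": [0,0,-0.1],"twist": [0,0,0],"jaw": 25},
    {"delta_pos": [0,0,0],"twist": [0,0,0],"jaw": 25},
  ],
)

```text
time: 17.65
tool_pos: [0.4535, -0.2567, 0.0174]
orientation: [[0.151, 0.988, 0.005], [0.988, -0.151, -0.003], [-0.003, 0.005, -1.0]]
contact_force: [1.0, -1.3, -2.1]
width: 0.387
```

```bash
python3 - <<'E'
from h import *
go(box(-.084,0),.014,-8.6)
E
```

```text
t 17.65 tcp [ 0.4535 -0.2567  0.0174] target [ 0.4515 -0.2537] 0.014 delta30 [-0.07  0.1  -0.11] F [ 1.  -1.3 -2.1] w 33.7
yaw -8.71 dtwist5 [np.float64(0.04), np.float64(0.06), np.float64(0.02)] q [ 30.  16.  -6. 114.   2.  49.  14.]
```

Call:
arm_command(
  increments=[
    {"delta_pos": [0,0.05,-0.12],"twist": [0,0,0],"jaw": 25},
    {"delta_pos": [0,0,0],"twist": [0,0,0],"jaw": 42},
    {"delta_pos": [0,0,0],"twist": [0,0,0],"jaw": 42},
    {"delta_pos": [0,0,0.5],"twist": [0,0,0],"jaw": 42},
    {"delta_pos": [0,0,1],"twist": [0,0,0],"jaw": 42},
    {"delta_pos": [0,0,1],"twist": [0,0,0],"jaw": 42},
    {"delta_pos": [0,0,1],"twist": [0,0,0],"jaw": 60},
    {"delta_pos": [0,0,1],"twist": [0,0,0],"jaw": 60},
    {"delta_pos": [0,0.5,1],"twist": [0,0,0],"jaw": 60},
    {"delta_pos": [0,1,1],"twist": [0,0,-1],"jaw": 60},
  ],
)

```text
time: 18.65
tool_pos: [0.452, -0.2131, 0.2138]
orientation: [[0.243, 0.97, 0.003], [0.97, -0.243, -0.005], [-0.004, 0.004, -1.0]]
contact_force: [1.1, -0.3, -0.2]
width: 0.673
```

```bash
python3 - <<'E'
from h import *
go(row(3,-.112),.2,-77.8)
s=env.sense();cv2.imwrite("pics/w10.png",viewer.camera("wrist"))
E
```

```text
t 18.65 tcp [ 0.452  -0.2131  0.2138] target [0.471  0.1203] 0.2 delta30 [ 0.64 11.11 -0.46] F [ 1.1 -0.3 -0.2] w 58.6
yaw -14.07 dtwist5 [np.float64(0.06), np.float64(0.03), np.float64(-12.75)] q [ 28.   2.  -8. 105.   1.  73.   6.]
```

View pics/w10.png

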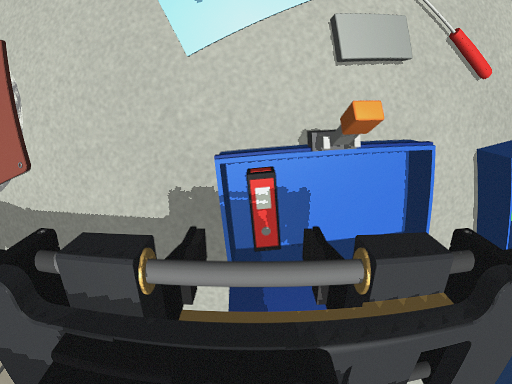

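```bash
cat >>h.py <<'E'
def inbox(p): d=np.array(p)[:2]-BC; return np.round([d@bx,d@by],4)
def inrow(p): d=np.array(p)[:2]-M0; return np.round([d@ea,d@eb],4)
E
python3 - <<'E'
from h import *
s=env.sense()
for u,v in ((247,175),(274,173),(280,246),(254,249)): print(inbox(wp2w(s,u,v,.041)))
E
```

```text
[-0.0947  0.0495]
[-0.0631  0.0488]
[-0.0627 -0.0458]
[-0.0959 -0.0465]
```

Call:
arm_command(
  increments=[
    {"delta_pos": [0.1,1,0],"twist": [0,0,-1],"jaw": 60},
    {"delta_pos": [0.1,1,0],"twist": [0,0,-1],"jaw": 60},
    {"delta_pos": [0.1,1,0],"twist": [0,0,-1],"jaw": 60},
    {"delta_pos": [0.1,1,0],"twist": [0,0,-1],"jaw": 60},
    {"delta_pos": [0.1,1,0],"twist": [0,0,-1],"jaw": 60},
    {"delta_pos": [0.1,1,0],"twist": [0,0,-1],"jaw": 60},
    {"delta_pos": [0.1,1,0],"twist": [0,0,-1],"jaw": 60},
    {"delta_pos": [0.1,1,0],"twist": [0,0,-1],"jaw": 60},
    {"delta_pos": [0,1,0],"twist": [0,0,-1],"jaw": 60},
    {"delta_pos": [0,1,0],"twist": [0,0,-1],"jaw": 60},
  ],
)

```text
time: 19.7
tool_pos: [0.4815, 0.1021, 0.2216]
orientation: [[0.915, 0.404, 0.009], [0.404, -0.915, -0.018], [0.001, 0.02, -1.0]]
contact_force: [-0.0, -0.2, 0.2]
width: 0.691
```

```bash
python3 - <<'E'
from h import *
go(row(3,-.112),.1,-77.8)
E
```

```text
t 19.70 tcp [0.4815 0.1021 0.2216] target [0.471  0.1203] 0.1 delta30 [-0.35  0.61 -4.05] F [-0.  -0.2  0.2] w 60.1
yaw -66.19 dtwist5 [np.float64(0.2), np.float64(0.1), np.float64(-2.32)] q [  9.   2. -27. 104.   2.  74. -85.]
```

Call:
arm_command(
  increments=[
    {"delta_pos": [-0.25,0.55,-1],"twist": [0.1,0.05,-1],"jaw": 60},
    {"delta_pos": [0,0,-0.7],"twist": [0.1,0.05,-1],"jaw": 60},
    {"delta_pos": [0,0,0],"twist": [0,0,-0.3],"jaw": 60},
    {"delta_pos": [0,0,0],"twist": [0,0,0],"jaw": 60},
  ],
)

```text
time: 20.1
tool_pos: [0.4736, 0.1265, 0.1687]
orientation: [[0.977, 0.213, 0.001], [0.213, -0.977, 0.002], [0.001, -0.002, -1.0]]
contact_force: [-0.4, 0.3, -0.7]
width: 0.688
```

```bash
python3 - <<'E'
from h import *
go(row(3,-.108),.013,-77.8)
s=env.sense();cv2.imwrite("pics/w11.png",viewer.camera("wrist"))
for i in (3,5): print(i,[w2wp(s,[*(row(i,-.112)+ea*a+eb*b),.039]).round(0).tolist() for a,b in((.05,.017),(.05,-.017),(-.05,-.017),(-.05,.017))])
E
```

```text
t 20.10 tcp [0.4736 0.1265 0.1687] target [0.4749 0.1212] 0.013 delta30 [ 0.04 -0.18 -5.19] F [-0.4  0.3 -0.7] w 59.9
yaw -77.72 dtwist5 [np.float64(-0.03), np.float64(0.01), np.float64(-0.02)] q [  7.   4. -28. 109.   2.  68. -99.]
3 [[243.0, 142.0], [277.0, 142.0], [275.0, 237.0], [243.0, 236.0]]
5 [[312.0, 143.0], [345.0, 144.0], [337.0, 236.0], [307.0, 236.0]]
```

View pics/w11.png

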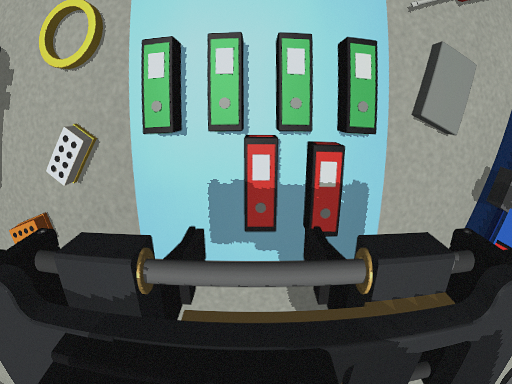

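Call:
arm_command(
  increments=[
    {"delta_pos": [0.08,-0.16,-1],"twist": [0,0,0],"jaw": 60},
    {"delta_pos": [0,0,-1],"twist": [0,0,0],"jaw": 60},
    {"delta_pos": [0,0,-1],"twist": [0,0,0],"jaw": 60},
    {"delta_pos": [0,0,-1],"twist": [0,0,0],"jaw": 60},
    {"delta_pos": [0,0,-0.7],"twist": [0,0,0],"jaw": 60},
    {"delta_pos": [0,0,0],"twist": [0,0,0],"jaw": 60},
  ],
)

```text
time: 20.75
tool_pos: [0.4798, 0.1207, 0.0266]
orientation: [[0.976, 0.218, 0.01], [0.218, -0.976, 0.004], [0.011, -0.001, -1.0]]
contact_force: [-0.6, 1.0, -0.2]
width: 0.688
```

```bash
python3 - <<'E'
from h import *
go(row(3,-.106),.013,-77.8)
E
```

```text
t 20.75 tcp [0.4798 0.1207 0.0266] target [0.4769 0.1216] 0.013 delta30 [-0.1   0.03 -0.45] F [-0.6  1.  -0.2] w 59.9
yaw -77.38 dtwist5 [np.float64(-0.04), np.float64(0.12), np.float64(-0.08)] q [   5.   15.  -27.  116.    9.   50. -104.]
```

Call:
arm_command(
  increments=[
    {"delta_pos": [-0.1,0.03,-0.45],"twist": [0,0.1,-0.08],"jaw": 60},
    {"delta_pos": [0,0,0],"twist": [0,0,0],"jaw": 30},
    {"delta_pos": [0,0,0],"twist": [0,0,0],"jaw": 25},
    {"delta_pos": [0,0,0],"twist": [0,0,0],"jaw": 25},
    {"delta_pos": [0,0,0],"twist": [0,0,0],"jaw": 25},
    {"delta_pos": [-0.3,-0.07,0.6],"twist": [0,0,0],"jaw": 25},
    {"delta_pos": [-0.1,0,1],"twist": [0,0,0],"jaw": 25},
    {"delta_pos": [0,0,1],"twist": [0,0,0],"jaw": 25},
    {"delta_pos": [0,0,1],"twist": [0,0,0],"jaw": 25},
    {"delta_pos": [0,0,1],"twist": [0,0,0],"jaw": 25},
  ],
)

```text
time: 21.75
tool_pos: [0.4636, 0.1192, 0.1564]
orientation: [[0.977, 0.213, 0.0], [0.213, -0.977, 0.004], [0.001, -0.004, -1.0]]
contact_force: [1.1, 0.2, -0.7]
width: 0.389
```

```bash
python3 - <<'E'
from h import *
go(box(-.024,0),.23,-8.6)
E
```

```text
t 21.75 tcp [0.4636 0.1192 0.1564] target [ 0.5109 -0.2627] 0.23 delta30 [  1.57 -12.73   2.45] F [ 1.1  0.2 -0.7] w 33.8
yaw -77.72 dtwist5 [np.float64(-0.04), np.float64(0.0), np.float64(13.82)] q [  8.   4. -28. 111.   2.  66. -99.]
```

Call:
arm_command(
  increments=[
    {"delta_pos": [0,-0.5,1],"twist": [0,0,1],"jaw": 25},
    {"delta_pos": [0,-1,1],"twist": [0,0,1],"jaw": 25},
    {"delta_pos": [0,-1,1],"twist": [0,0,1],"jaw": 25},
    {"delta_pos": [0,-1,0.2],"twist": [0,0,1],"jaw": 25},
    {"delta_pos": [0,-1,0],"twist": [0,0,1],"jaw": 25},
    {"delta_pos": [0.1,-1,0],"twist": [0,0,1],"jaw": 25},
    {"delta_pos": [0.2,-1,0],"twist": [0,0,1],"jaw": 25},
    {"delta_pos": [0.2,-1,0],"twist": [0,0,1],"jaw": 25},
    {"delta_pos": [0.2,-1,0],"twist": [0,0,1],"jaw": 25},
    {"delta_pos": [0.2,-1,0],"twist": [0,0,1],"jaw": 25},
  ],
)

```text
time: 22.75
tool_pos: [0.4904, -0.1706, 0.2674]
orientation: [[0.424, 0.905, 0.013], [0.905, -0.424, 0.008], [0.013, 0.008, -1.0]]
contact_force: [-0.4, 0.7, -1.0]
width: 0.383
```

```bash
python3 - <<'E'
from h import *
go(box(-.024,0),.23,-8.6)
E
```

```text
t 22.75 tcp [ 0.4904 -0.1706  0.2674] target [ 0.5109 -0.2627] 0.23 delta30 [ 0.68 -3.07 -1.25] F [-0.4  0.7 -1. ] w 33.3
yaw -25.12 dtwist5 [np.float64(-0.1), np.float64(0.14), np.float64(3.3)] q [ 24.   3. -10.  98.  -0.  79. -11.]
```

Call:
arm_command(
  increments=[
    {"delta_pos": [0.2,-0.9,0],"twist": [0,0,1],"jaw": 25},
    {"delta_pos": [0.2,-0.9,-0.2],"twist": [0,0,1],"jaw": 25},
    {"delta_pos": [0.1,-0.8,-0.4],"twist": [-0.1,0.14,1],"jaw": 25},
    {"delta_pos": [0,-0.2,-0.8],"twist": [0,0,0.1],"jaw": 25},
    {"delta_pos": [0,0,-1],"twist": [0,0,0],"jaw": 25},
    {"delta_pos": [0,0,-0.5],"twist": [0,0,0],"jaw": 25},
    {"delta_pos": [0,0,0],"twist": [0,0,0],"jaw": 25},
  ],
)

```text
time: 23.45
tool_pos: [0.5044, -0.2642, 0.1795]
orientation: [[0.158, 0.987, 0.001], [0.987, -0.158, -0.001], [-0.001, 0.001, -1.0]]
contact_force: [-0.8, -0.2, -1.9]
width: 0.39
```

```bash
python3 - <<'E'
from h import *
go(box(-.024,0),.014,-8.6)
E
```

```text
t 23.45 tcp [ 0.5044 -0.2642  0.1795] target [ 0.5109 -0.2627] 0.014 delta30 [ 0.21  0.05 -5.52] F [-0.8 -0.2 -1.9] w 33.9
yaw -9.12 dtwist5 [np.float64(0.01), np.float64(0.01), np.float64(0.1)] q [29. 12. -7. 98.  2. 70. 13.]
```

Call:
arm_command(
  increments=[
    {"delta_pos": [0.15,0.03,-1],"twist": [0,0,0.1],"jaw": 25},
    {"delta_pos": [0,0,-1],"twist": [0,0,0],"jaw": 25},
    {"delta_pos": [0,0,-1],"twist": [0,0,0],"jaw": 25},
    {"delta_pos": [0,0,-1],"twist": [0,0,0],"jaw": 25},
    {"delta_pos": [0,0,-0.3],"twist": [0,0,0],"jaw": 25},
    {"delta_pos": [0,0,0],"twist": [0,0,0],"jaw": 25},
  ],
)

```text
time: 24.05
tool_pos: [0.5128, -0.2639, 0.0546]
orientation: [[0.148, 0.989, 0.01], [0.989, -0.148, -0.004], [-0.003, 0.011, -1.0]]
contact_force: [-0.2, -0.3, -1.4]
width: 0.393
```

```bash
python3 - <<'E'
from h import *
go(box(-.024,0),.014,-8.6)
E
```

```text
t 24.05 tcp [ 0.5128 -0.2639  0.0546] target [ 0.5109 -0.2627] 0.014 delta30 [-0.06  0.04 -1.35] F [-0.2 -0.3 -1.4] w 34.2
yaw -8.53 dtwist5 [np.float64(0.05), np.float64(0.11), np.float64(-0.01)] q [ 29.  19.  -7. 105.   3.  55.  12.]
```

Call:
arm_command(
  increments=[
    {"delta_pos": [-0.1,0.04,-0.7],"twist": [0,0.1,0],"jaw": 25},
    {"delta_pos": [0,0,-0.5],"twist": [0,0,0],"jaw": 25},
    {"delta_pos": [0,0,-0.3],"twist": [0,0,0],"jaw": 25},
    {"delta_pos": [0,0,0],"twist": [0,0,0],"jaw": 25},
  ],
)

```text
time: 24.45
tool_pos: [0.5147, -0.2655, 0.0175]
orientation: [[0.149, 0.989, 0.011], [0.989, -0.149, -0.01], [-0.008, 0.012, -1.0]]
contact_force: [0.0, 1.1, -1.8]
width: 0.387
```

```bash
python3 - <<'E'
from h import *
go(box(-.024,0),.014,-8.6)
E
```

```text
t 24.45 tcp [ 0.5147 -0.2655  0.0175] target [ 0.5109 -0.2627] 0.014 delta30 [-0.13  0.09 -0.12] F [ 0.   1.1 -1.8] w 33.7
yaw -8.56 dtwist5 [np.float64(0.11), np.float64(0.12), np.float64(-0.01)] q [ 28.  22.  -7. 106.   4.  51.  11.]
```

Call:
arm_command(
  increments=[
    {"delta_pos": [-0.1,0.08,-0.12],"twist": [0.1,0.1,0],"jaw": 25},
    {"delta_pos": [0,0,0],"twist": [0,0,0],"jaw": 41},
    {"delta_pos": [0,0,0],"twist": [0,0,0],"jaw": 41},
    {"delta_pos": [0,0,0.5],"twist": [0,0,0],"jaw": 41},
    {"delta_pos": [0,0,1],"twist": [0,0,0],"jaw": 41},
    {"delta_pos": [0,0,1],"twist": [0,0,0],"jaw": 41},
    {"delta_pos": [0,0,1],"twist": [0,0,0],"jaw": 60},
    {"delta_pos": [0,0,1],"twist": [0,0,0],"jaw": 60},
    {"delta_pos": [0,0,1],"twist": [0,0,0],"jaw": 60},
    {"delta_pos": [-0.2,0,1],"twist": [0,0,0],"jaw": 60},
  ],
)

```text
time: 25.45
tool_pos: [0.5056, -0.2618, 0.2221]
orientation: [[0.147, 0.989, 0.003], [0.989, -0.147, 0.001], [0.001, 0.003, -1.0]]
contact_force: [0.1, -0.1, 0.3]
width: 0.671
```

Call:
arm_command(
  increments=[
    {"delta_pos": [-0.3,0.6,1],"twist": [0,0,-1],"jaw": 60},
    {"delta_pos": [-0.3,1,0.5],"twist": [0,0,-1],"jaw": 60},
    {"delta_pos": [-0.2,1,0],"twist": [0,0,-1],"jaw": 60},
    {"delta_pos": [0,1,0],"twist": [0,0,-1],"jaw": 60},
    {"delta_pos": [0,1,0],"twist": [0,0,-1],"jaw": 60},
    {"delta_pos": [0,1,0],"twist": [0,0,-1],"jaw": 60},
    {"delta_pos": [0,1,-0.3],"twist": [0,0,-1],"jaw": 60},
    {"delta_pos": [0,1,-0.5],"twist": [0,0,-1],"jaw": 60},
    {"delta_pos": [0,1,-0.5],"twist": [0,0,-1],"jaw": 60},
    {"delta_pos": [0,0.8,-0.5],"twist": [0,0,-1],"jaw": 60},
  ],
)

```text
time: 26.45
tool_pos: [0.4793, 0.0272, 0.235]
orientation: [[0.873, 0.488, 0.02], [0.488, -0.873, -0.018], [0.008, 0.026, -1.0]]
contact_force: [0.8, 0.8, -0.2]
width: 0.688
```

```bash
python3 - <<'E'
from h import *
go(row(5,-.109),.17,-77.8)
E
```

```text
t 26.45 tcp [0.4793 0.0272 0.235 ] target [0.4885 0.0535] 0.17 delta30 [ 0.31  0.88 -2.17] F [ 0.8  0.8 -0.2] w 59.8
yaw -60.79 dtwist5 [np.float64(0.21), np.float64(0.23), np.float64(-3.4)] q [ 13.  -1. -22. 106.   1.  74. -70.]
```

Call:
arm_command(
  increments=[
    {"delta_pos": [0.2,0.7,-0.6],"twist": [0.1,0.1,-1],"jaw": 60},
    {"delta_pos": [0.1,0,-1],"twist": [0.1,0.1,-1],"jaw": 60},
    {"delta_pos": [0,0,-0.3],"twist": [0,0,-1],"jaw": 60},
    {"delta_pos": [0,0,0],"twist": [0,0,-0.3],"jaw": 60},
    {"delta_pos": [0,0,0],"twist": [0,0,0],"jaw": 60},
  ],
)

```text
time: 26.95
tool_pos: [0.4865, 0.0549, 0.1798]
orientation: [[0.977, 0.214, 0.001], [0.214, -0.977, -0.003], [0.001, 0.003, -1.0]]
contact_force: [-0.8, 0.4, -0.0]
width: 0.687
```

```bash
python3 - <<'E'
from h import *
go(row(5,-.109),.013,-77.8)
s=env.sense();cv2.imwrite("pics/w12.png",viewer.camera("wrist"))
for i in (5,): print(i,[w2wp(s,[*(row(i,-.109)+ea*a+eb*b),.039]).round(0).tolist() for a,b in((.05,.017),(.05,-.017),(-.05,-.017),(-.05,.017))])
E
```

```text
t 26.95 tcp [0.4865 0.0549 0.1798] target [0.4885 0.0535] 0.013 delta30 [ 0.07 -0.04 -5.56] F [-0.8  0.4 -0. ] w 59.8
yaw -77.65 dtwist5 [np.float64(0.03), np.float64(0.02), np.float64(-0.03)] q [ 11.   3. -24. 108.   2.  69. -91.]
5 [[239.0, 136.0], [272.0, 136.0], [270.0, 228.0], [239.0, 228.0]]
```

View pics/w12.png

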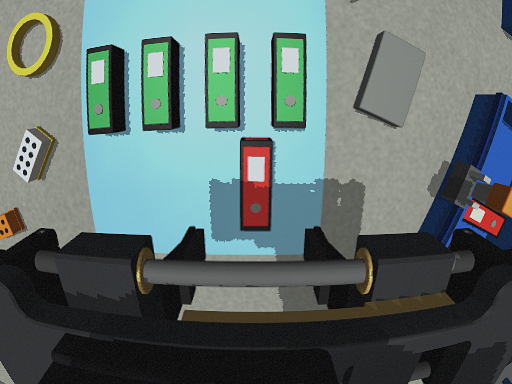

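Call:
arm_command(
  increments=[
    {"delta_pos": [-0.06,-0.1,-1],"twist": [0,0,0],"jaw": 60},
    {"delta_pos": [0,0,-1],"twist": [0,0,0],"jaw": 60},
    {"delta_pos": [0,0,-1],"twist": [0,0,0],"jaw": 60},
    {"delta_pos": [-0.05,0,-1],"twist": [0,0,0],"jaw": 60},
    {"delta_pos": [-0.05,0,-0.9],"twist": [0,0,0],"jaw": 60},
    {"delta_pos": [0,0,-0.1],"twist": [0,0,0],"jaw": 60},
    {"delta_pos": [0,0,0],"twist": [0,0,0],"jaw": 60},
  ],
)

```text
time: 27.7
tool_pos: [0.4857, 0.0515, 0.0335]
orientation: [[0.975, 0.221, 0.014], [0.221, -0.975, -0.003], [0.013, 0.007, -1.0]]
contact_force: [-0.2, 0.2, 0.6]
width: 0.69
```

```bash
python3 - <<'E'
from h import *
go(row(5,-.112),.013,-77.8)
E
```

```text
t 27.70 tcp [0.4857 0.0515 0.0335] target [0.4856 0.0529] 0.013 delta30 [-0.    0.05 -0.68] F [-0.2  0.2  0.6] w 60.0
yaw -77.25 dtwist5 [np.float64(0.04), np.float64(0.17), np.float64(-0.11)] q [ 10.  13. -23. 117.   7.  50. -95.]
```

Call:
arm_command(
  increments=[
    {"delta_pos": [0,0,-0.6],"twist": [0,0.15,-0.1],"jaw": 60},
    {"delta_pos": [0,0,-0.1],"twist": [0,0,0],"jaw": 30},
    {"delta_pos": [0,0,0],"twist": [0,0,0],"jaw": 25},
    {"delta_pos": [0,0,0],"twist": [0,0,0],"jaw": 25},
    {"delta_pos": [0,0,0],"twist": [0,0,0],"jaw": 25},
    {"delta_pos": [-0.2,-0.05,0.6],"twist": [0,0,0],"jaw": 25},
    {"delta_pos": [-0.1,0,1],"twist": [0,0,0],"jaw": 25},
    {"delta_pos": [0,0,1],"twist": [0,0,0],"jaw": 25},
    {"delta_pos": [0,0,1],"twist": [0,0,0],"jaw": 25},
    {"delta_pos": [0,0,1],"twist": [0,0,0],"jaw": 25},
  ],
)

```text
time: 28.7
tool_pos: [0.4773, 0.0501, 0.1606]
orientation: [[0.977, 0.215, 0.005], [0.215, -0.977, -0.004], [0.004, 0.005, -1.0]]
contact_force: [0.5, -0.4, -2.4]
width: 0.39
```

Call:
arm_command(
  increments=[
    {"delta_pos": [0,-0.2,1],"twist": [0,0,1],"jaw": 25},
    {"delta_pos": [0,-0.5,1],"twist": [0,0,1],"jaw": 25},
    {"delta_pos": [0,-0.8,1],"twist": [0,0,1],"jaw": 25},
    {"delta_pos": [0,-1,0.4],"twist": [0,0,1],"jaw": 25},
    {"delta_pos": [0.2,-1,0],"twist": [0,0,1],"jaw": 25},
    {"delta_pos": [0.4,-1,0],"twist": [0,0,1],"jaw": 25},
    {"delta_pos": [0.4,-1,0],"twist": [0,0,1],"jaw": 25},
    {"delta_pos": [0.4,-1,0],"twist": [0,0,1],"jaw": 25},
    {"delta_pos": [0.4,-1,0],"twist": [0,0,1],"jaw": 25},
    {"delta_pos": [0.4,-1,0],"twist": [0,0,1],"jaw": 25},
  ],
)

```text
time: 29.7
tool_pos: [0.5431, -0.2079, 0.2793]
orientation: [[0.421, 0.907, 0.021], [0.907, -0.421, 0.006], [0.015, 0.016, -1.0]]
contact_force: [0.8, 0.0, -1.5]
width: 0.388
```

```bash
python3 - <<'E'
from h import *
go(box(.032,0),.26,-8.6)
E
```

```text
t 29.70 tcp [ 0.5431 -0.2079  0.2793] target [ 0.5662 -0.2711] 0.26 delta30 [ 0.77 -2.11 -0.64] F [ 0.8  0.  -1.5] w 33.7
yaw -24.9 dtwist5 [np.float64(-0.07), np.float64(0.24), np.float64(3.26)] q [ 26.  10. -10.  89.   1.  80.  -9.]
```

Call:
arm_command(
  increments=[
    {"delta_pos": [0.3,-0.9,-0.2],"twist": [-0.05,0.1,1],"jaw": 25},
    {"delta_pos": [0.2,-0.7,-0.4],"twist": [0,0.1,1],"jaw": 25},
    {"delta_pos": [0.1,-0.1,-0.8],"twist": [0,0,1],"jaw": 25},
    {"delta_pos": [0,0,-1],"twist": [0,0,0.2],"jaw": 25},
    {"delta_pos": [0,0,-1],"twist": [0,0,0],"jaw": 25},
    {"delta_pos": [0,0,-0.2],"twist": [0,0,0],"jaw": 25},
    {"delta_pos": [0,0,0],"twist": [0,0,0],"jaw": 25},
  ],
)

```text
time: 30.4
tool_pos: [0.5604, -0.2671, 0.1704]
orientation: [[0.145, 0.989, 0.004], [0.989, -0.145, 0.003], [0.004, 0.003, -1.0]]
contact_force: [0.7, -0.5, -1.4]
width: 0.39
```

```bash
python3 - <<'E'
from h import *
go(box(.034,0),.014,-8.6)
cv2.imwrite("pics/w13.png",viewer.camera("wrist"))
E
```

```text
t 30.40 tcp [ 0.5604 -0.2671  0.1704] target [ 0.5682 -0.2714] 0.014 delta30 [ 0.26 -0.14 -5.21] F [ 0.7 -0.5 -1.4] w 33.9
yaw -8.36 dtwist5 [np.float64(-0.04), np.float64(0.04), np.float64(-0.05)] q [ 30.  18. -10.  92.   3.  70.  11.]
```

View pics/w13.png

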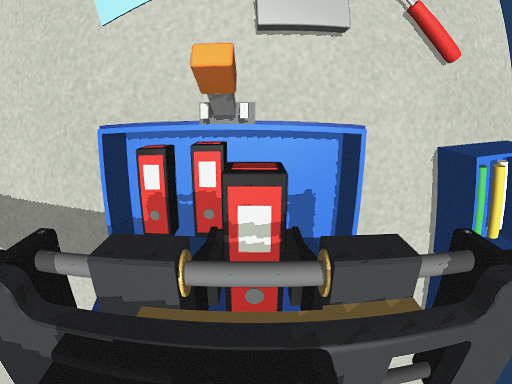

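```bash
python3 - <<'E'
from h import *
s=env.sense()
for u,v in ((138,149),(165,147),(192,145),(219,144),(193,234),(147,235)): print(u,v,inbox(wp2w(s,u,v,.041)))
E
```

```text
138 149 [-0.0952  0.0452]
165 147 [-0.0652  0.0463]
192 145 [-0.0369  0.0477]
219 144 [-0.0097  0.0483]
193 234 [-0.0406 -0.0478]
147 235 [-0.0942 -0.0506]
```

Call:
arm_command(
  increments=[
    {"delta_pos": [0.24,-0.14,-1],"twist": [0,0,0],"jaw": 25},
    {"delta_pos": [0,0,-1],"twist": [0,0,0],"jaw": 25},
    {"delta_pos": [0,0,-1],"twist": [0,0,0],"jaw": 25},
    {"delta_pos": [0,0,-0.6],"twist": [0,0,0],"jaw": 25},
    {"delta_pos": [0,0,0],"twist": [0,0,0],"jaw": 25},
  ],
)

```text
time: 30.95
tool_pos: [0.5741, -0.273, 0.0716]
orientation: [[0.145, 0.989, 0.019], [0.989, -0.145, -0.003], [-0.001, 0.019, -1.0]]
contact_force: [0.5, 0.3, -1.5]
width: 0.386
```

```bash
python3 - <<'E'
from h import *
go(box(.034,0),.014,-8.6)
E
```

```text
t 30.95 tcp [ 0.5741 -0.273   0.0716] target [ 0.5682 -0.2714] 0.014 delta30 [-0.2   0.05 -1.92] F [ 0.5  0.3 -1.5] w 33.6
yaw -8.32 dtwist5 [np.float64(0.04), np.float64(0.22), np.float64(-0.06)] q [ 29.  24. -10.  96.   4.  59.  10.]
```

Call:
arm_command(
  increments=[
    {"delta_pos": [-0.2,0.05,-0.4],"twist": [0.04,0.22,-0.06],"jaw": 25},
    {"delta_pos": [-0.03,0,-0.6],"twist": [0,0,0],"jaw": 25},
    {"delta_pos": [-0.03,0,-0.6],"twist": [0,0,0],"jaw": 25},
    {"delta_pos": [0,0,-0.2],"twist": [0,0,0],"jaw": 25},
    {"delta_pos": [0,0,0],"twist": [0,0,0],"jaw": 25},
  ],
)

```text
time: 31.45
tool_pos: [0.5706, -0.2731, 0.0245]
orientation: [[0.151, 0.989, 0.007], [0.989, -0.151, -0.004], [-0.003, 0.008, -1.0]]
contact_force: [0.4, -1.2, -1.7]
width: 0.393
```

```bash
python3 - <<'E'
from h import *
go(box(.034,0),.014,-8.6)
E
```

```text
t 31.45 tcp [ 0.5706 -0.2731  0.0245] target [ 0.5682 -0.2714] 0.014 delta30 [-0.08  0.06 -0.35] F [ 0.4 -1.2 -1.7] w 34.2
yaw -8.68 dtwist5 [np.float64(0.05), np.float64(0.08), np.float64(0.02)] q [29. 27. -9. 98.  5. 55.  9.]
```

Call:
arm_command(
  increments=[
    {"delta_pos": [-0.08,0.05,-0.3],"twist": [0,0.08,0],"jaw": 25},
    {"delta_pos": [0,0,-0.1],"twist": [0,0,0],"jaw": 25},
    {"delta_pos": [0,0,0],"twist": [0,0,0],"jaw": 40},
    {"delta_pos": [0,0,0],"twist": [0,0,0],"jaw": 40},
    {"delta_pos": [0,0,0.5],"twist": [0,0,0],"jaw": 40},
    {"delta_pos": [0,0,1],"twist": [0,0,0],"jaw": 40},
    {"delta_pos": [0,0,1],"twist": [0,0,0],"jaw": 40},
    {"delta_pos": [0,0,1],"twist": [0,0,0],"jaw": 60},
    {"delta_pos": [0,0,1],"twist": [0,0,0],"jaw": 60},
    {"delta_pos": [0,0,1],"twist": [0,0,0],"jaw": 60},
  ],
)

```text
time: 32.45
tool_pos: [0.5714, -0.2729, 0.1954]
orientation: [[0.151, 0.988, 0.008], [0.988, -0.151, -0.008], [-0.007, 0.009, -1.0]]
contact_force: [1.0, -0.1, -0.4]
width: 0.64
```

Call:
arm_command(
  increments=[
    {"delta_pos": [0,0,1],"twist": [0,0,0],"jaw": 60},
    {"delta_pos": [0,0,1],"twist": [0,0,0],"jaw": 60},
    {"delta_pos": [-0.2,0.8,0.5],"twist": [0,0,0],"jaw": 60},
    {"delta_pos": [-0.2,1,0],"twist": [0,0,0],"jaw": 60},
    {"delta_pos": [-0.2,1,0],"twist": [0,0,0],"jaw": 60},
    {"delta_pos": [-0.2,1,0],"twist": [0,0,0],"jaw": 60},
    {"delta_pos": [-0.2,1,0],"twist": [0,0,0],"jaw": 60},
    {"delta_pos": [-0.2,1,0],"twist": [0,0,0],"jaw": 60},
    {"delta_pos": [-0.2,1,0],"twist": [0,0,0],"jaw": 60},
    {"delta_pos": [-0.2,1,0],"twist": [0,0,0],"jaw": 60},
  ],
)

```text
time: 33.45
tool_pos: [0.5208, -0.0354, 0.2949]
orientation: [[0.159, 0.987, 0.028], [0.987, -0.159, -0.017], [-0.013, 0.03, -0.999]]
contact_force: [-0.2, 0.3, 0.6]
width: 0.686
```

```bash
python3 - <<'E'
from h import *
go([.46,.35],.25)
crop("top",60,110,220,230,"t2.png",k=5)
crop("side",150,230,310,350,"s2.png",k=5)
E
```

```text
t 33.45 tcp [ 0.5208 -0.0354  0.2949] target [0.46 0.35] 0.25 delta30 [-2.03 12.85 -1.5 ] F [-0.2  0.3  0.6] w 59.7
scale 5
scale 5
```

View pics/t2.png

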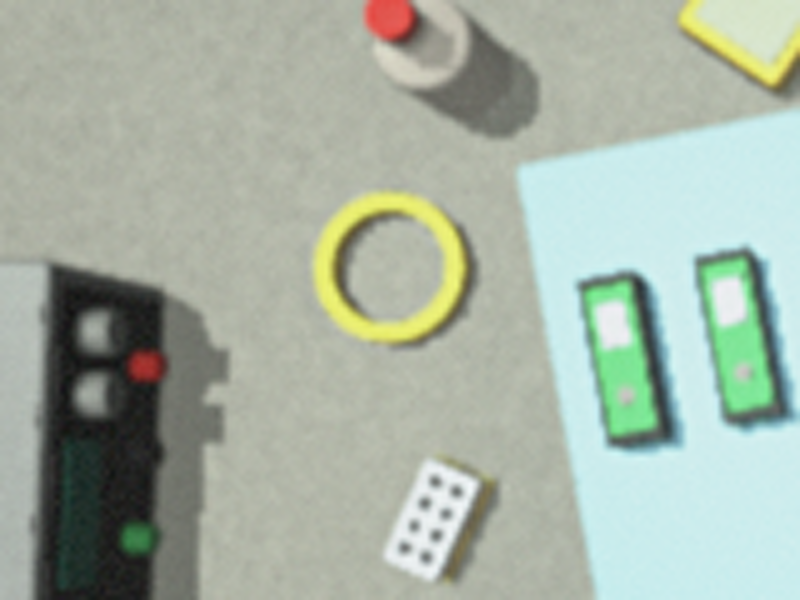

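View pics/s2.png

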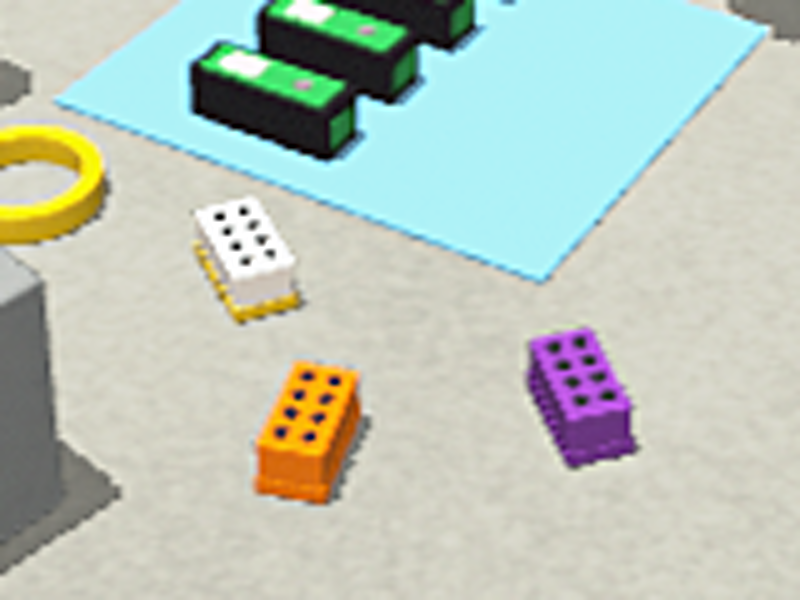

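```bash
python3 - <<'E'
from h import *
P=lambda u,v,z:p2w("top",60+(u+.5)/5-.5,110+(v+.5)/5-.5,z)
k=[P(*q,.032) for q in [(432,457),(483,480),(440,583),(385,556)]]
print(np.mean(k,0).round(4),[np.linalg.norm(k[i]-k[(i+1)%4]).round(4) for i in range(4)]);a=k[0]-k[3]+k[1]-k[2];print(np.degrees(np.arctan2(a[1],a[0])))
for z in(0,.05,.1,.15): print(z,P(160,290,z).round(3),P(160,590,z).round(3),P(50,265,z).round(3))
print("tape",P(390,268,.02),"bottle",P(390,15,.15),P(425,60,0))
E
```

```text
[0.4632 0.3527 0.032 ] [np.float64(0.033), np.float64(0.0645), np.float64(0.0361), np.float64(0.0634)]
-22.406560909980062
0 [0.598 0.535 0.   ] [0.417 0.527 0.   ] [0.612 0.604 0.   ]
0.05 [0.593 0.512 0.05 ] [0.42  0.505 0.05 ] [0.606 0.577 0.05 ]
0.1 [0.588 0.489 0.1  ] [0.423 0.482 0.1  ] [0.601 0.551 0.1  ]
0.15 [0.583 0.466 0.15 ] [0.427 0.459 0.15 ] [0.595 0.525 0.15 ]
tape [0.6110865  0.38848292 0.02      ] bottle [0.73026146 0.34938881 0.15      ] [0.74103026 0.37832124 0.        ]
```

Call:
arm_command(
  increments=[
    {"delta_pos": [-0.1,1,0],"twist": [0,0,1],"jaw": 60},
    {"delta_pos": [-0.1,1,0],"twist": [0,0,1],"jaw": 60},
    {"delta_pos": [-0.1,1,0],"twist": [0,0,1],"jaw": 60},
    {"delta_pos": [-0.1,1,0],"twist": [0,0,1],"jaw": 60},
    {"delta_pos": [-0.1,1,0],"twist": [0,0,1],"jaw": 60},
    {"delta_pos": [-0.1,1,0],"twist": [0,0,1],"jaw": 60},
    {"delta_pos": [-0.1,1,0],"twist": [0,0,1],"jaw": 60},
    {"delta_pos": [-0.1,1,0],"twist": [0,0,1],"jaw": 60},
    {"delta_pos": [-0.1,1,0],"twist": [0,0,1],"jaw": 60},
    {"delta_pos": [-0.1,1,0],"twist": [0,0,1],"jaw": 60},
  ],
)

```text
time: 34.55
tool_pos: [0.4889, 0.2716, 0.3077]
orientation: [[-0.676, 0.735, 0.043], [0.736, 0.676, 0.014], [-0.019, 0.041, -0.999]]
contact_force: [0.6, 0.6, 0.2]
width: 0.69
```

```bash
python3 - <<'E'
from h import *
go([.463,.353],.2,67.1)
E
```

```text
t 34.55 tcp [0.4889 0.2716 0.3077] target [0.463 0.353] 0.2 delta30 [-0.86  2.71 -3.59] F [0.6 0.6 0.2] w 60.0
yaw 42.61 dtwist5 [np.float64(-0.16), np.float64(0.5), np.float64(4.9)] q [ -1.   7. -36.  90.   5.  82.   5.]
```

Call:
arm_command(
  increments=[
    {"delta_pos": [-0.2,0.9,-0.5],"twist": [-0.1,0.25,1],"jaw": 60},
    {"delta_pos": [-0.2,0.8,-0.8],"twist": [-0.06,0.25,1],"jaw": 60},
    {"delta_pos": [-0.2,0.5,-1],"twist": [0,0,1],"jaw": 60},
    {"delta_pos": [-0.1,0,-1],"twist": [0,0,1],"jaw": 60},
    {"delta_pos": [0,0,-0.3],"twist": [0,0,0.5],"jaw": 60},
    {"delta_pos": [0,0,0],"twist": [0,0,0],"jaw": 60},
  ],
)

```text
time: 35.15
tool_pos: [0.4667, 0.3437, 0.2032]
orientation: [[-0.917, 0.4, 0.001], [0.4, 0.917, 0.008], [0.002, 0.008, -1.0]]
contact_force: [0.6, 0.0, -0.3]
width: 0.69
```

```bash
python3 - <<'E'
from h import *
go([.463,.353],.015,67.1)
s=env.sense();cv2.imwrite("pics/w14.png",viewer.camera("wrist"))
a=np.radians(-22.9);e=np.array([np.cos(a),np.sin(a)]);f=np.array([-e[1],e[0]]);c=np.array([.463,.353])
print([w2wp(s,[*(c+e*x+f*y),.032]).round(0).tolist() for x,y in((.032,.017),(.032,-.017),(-.032,-.017),(-.032,.017))])
E
```

```text
t 35.15 tcp [0.4667 0.3437 0.2032] target [0.463 0.353] 0.015 delta30 [-0.12  0.31 -6.27] F [ 0.6  0.  -0.3] w 60.0
yaw 66.44 dtwist5 [np.float64(-0.09), np.float64(0.02), np.float64(0.13)] q [ -6.  16. -41.  94.  10.  74.  18.]
[[275.0, 201.0], [246.0, 201.0], [245.0, 147.0], [275.0, 147.0]]
```

View pics/w14.png

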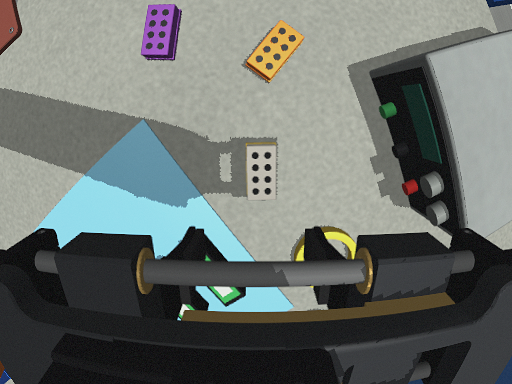

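Call:
arm_command(
  increments=[
    {"delta_pos": [-0.12,0.31,-0.5],"twist": [-0.05,0,0.13],"jaw": 60},
    {"delta_pos": [0,0,-1],"twist": [0,0,0],"jaw": 60},
    {"delta_pos": [0,0,-1],"twist": [0,0,0],"jaw": 60},
    {"delta_pos": [0,0,-1],"twist": [0,0,0],"jaw": 60},
    {"delta_pos": [0,0,-1],"twist": [0,0,0],"jaw": 60},
    {"delta_pos": [0,0,-0.5],"twist": [0,0,0],"jaw": 60},
    {"delta_pos": [0,0,0],"twist": [0,0,0],"jaw": 60},
  ],
)

```text
time: 35.9
tool_pos: [0.4657, 0.3571, 0.0532]
orientation: [[-0.918, 0.397, 0.012], [0.397, 0.918, 0.008], [-0.008, 0.012, -1.0]]
contact_force: [-0.9, -0.7, -0.3]
width: 0.691
```

```bash
python3 - <<'E'
from h import *
go([.463,.353],.013,67.1)
E
```

```text
t 35.90 tcp [0.4657 0.3571 0.0532] target [0.463 0.353] 0.013 delta30 [-0.09 -0.14 -1.34] F [-0.9 -0.7 -0.3] w 60.2
yaw 66.59 dtwist5 [np.float64(-0.09), np.float64(0.14), np.float64(0.1)] q [-10.  25. -39. 103.  18.  58.  11.]
```

Call:
arm_command(
  increments=[
    {"delta_pos": [-0.09,-0.14,-0.8],"twist": [-0.09,0.14,0.1],"jaw": 60},
    {"delta_pos": [0,0,-0.6],"twist": [0,0,0],"jaw": 60},
    {"delta_pos": [0,0,0],"twist": [0,0,0],"jaw": 60},
  ],
)

```text
time: 36.2
tool_pos: [0.465, 0.3554, 0.0135]
orientation: [[-0.921, 0.39, 0.005], [0.39, 0.921, 0.003], [-0.003, 0.005, -1.0]]
contact_force: [-0.6, -0.7, 0.2]
width: 0.691
```

```bash
python3 - <<'E'
from h import *
go([.463,.353],.013,67.1)
cv2.imwrite("pics/w15.png",viewer.camera("wrist"))
E
```

```text
t 36.20 tcp [0.465  0.3554 0.0135] target [0.463 0.353] 0.013 delta30 [-0.07 -0.08 -0.02] F [-0.6 -0.7  0.2] w 60.1
yaw 67.03 dtwist5 [np.float64(-0.04), np.float64(0.05), np.float64(0.01)] q [-11.  28. -37. 104.  20.  55.  10.]
```

View pics/w15.png

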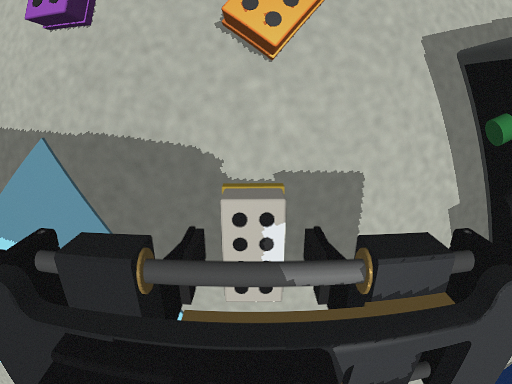

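Cartridge sits between the fingers (222–285 px). Grip and lift.

Call:
arm_command(
  increments=[
    {"delta_pos": [-0.07,-0.08,0],"twist": [0,0,0],"jaw": 30},
    {"delta_pos": [0,0,0],"twist": [0,0,0],"jaw": 25},
    {"delta_pos": [0,0,0],"twist": [0,0,0],"jaw": 25},
    {"delta_pos": [0,0,0],"twist": [0,0,0],"jaw": 25},
    {"delta_pos": [0,0,0.6],"twist": [0,0,0],"jaw": 25},
    {"delta_pos": [0,0,1],"twist": [0,0,0],"jaw": 25},
    {"delta_pos": [0,0,1],"twist": [0,0,0],"jaw": 25},
    {"delta_pos": [0,0,1],"twist": [0,0,0],"jaw": 25},
    {"delta_pos": [0,0,1],"twist": [0,0,0],"jaw": 25},
    {"delta_pos": [0,0,1],"twist": [0,0,0],"jaw": 25},
  ],
)

```text
time: 37.25
tool_pos: [0.4621, 0.3525, 0.1892]
orientation: [[-0.921, 0.39, 0.004], [0.39, 0.921, 0.003], [-0.003, 0.004, -1.0]]
contact_force: [0.9, 0.6, -0.1]
width: 0.387
```

Call:
arm_command(
  increments=[
    {"delta_pos": [0,-0.3,1],"twist": [0,0,-1],"jaw": 25},
    {"delta_pos": [0,-0.6,1],"twist": [0,0,-1],"jaw": 25},
    {"delta_pos": [0.1,-1,1],"twist": [0,0,-1],"jaw": 25},
    {"delta_pos": [0.2,-1,0.5],"twist": [0,0,-1],"jaw": 25},
    {"delta_pos": [0.2,-1,0],"twist": [0,0,-1],"jaw": 25},
    {"delta_pos": [0.2,-1,0],"twist": [0,0,-1],"jaw": 25},
    {"delta_pos": [0.2,-1,0],"twist": [0,0,-1],"jaw": 25},
    {"delta_pos": [0.2,-1,0],"twist": [0,0,-1],"jaw": 25},
    {"delta_pos": [0.2,-1,0],"twist": [0,0,-1],"jaw": 25},
    {"delta_pos": [0.2,-1,0],"twist": [0,0,-1],"jaw": 25},
  ],
)

```text
time: 38.25
tool_pos: [0.5048, 0.0827, 0.3075]
orientation: [[-0.272, 0.962, 0.019], [0.962, 0.272, -0.001], [-0.006, 0.018, -1.0]]
contact_force: [0.8, 0.2, -1.1]
width: 0.388
```

```bash
python3 - <<'E'
from h import *
go(box(.088,0),.25,-8.6)
E
```

```text
t 38.25 tcp [0.5048 0.0827 0.3075] target [ 0.6216 -0.2795] 0.25 delta30 [  3.89 -12.07  -1.92] F [ 0.8  0.2 -1.1] w 33.8
yaw 15.76 dtwist5 [np.float64(0.01), np.float64(0.22), np.float64(-4.87)] q [ 12.   2. -27.  95.   1.  83.   1.]
```

Call:
arm_command(
  increments=[
    {"delta_pos": [0.3,-1,0],"twist": [0,0.1,-1],"jaw": 25},
    {"delta_pos": [0.35,-1,0],"twist": [0,0.1,-1],"jaw": 25},
    {"delta_pos": [0.35,-1,0],"twist": [0,0,-1],"jaw": 25},
    {"delta_pos": [0.35,-1,0],"twist": [0,0,-1],"jaw": 25},
    {"delta_pos": [0.35,-1,0],"twist": [0,0,-0.8],"jaw": 25},
    {"delta_pos": [0.35,-1,0],"twist": [0,0,0],"jaw": 25},
    {"delta_pos": [0.35,-1,0],"twist": [0,0,0],"jaw": 25},
    {"delta_pos": [0.35,-1,0],"twist": [0,0,0],"jaw": 25},
    {"delta_pos": [0.35,-1,0],"twist": [0,0,0],"jaw": 25},
    {"delta_pos": [0.35,-1,0],"twist": [0,0,0],"jaw": 25},
  ],
)

```text
time: 39.25
tool_pos: [0.6094, -0.2288, 0.31]
orientation: [[0.162, 0.987, 0.003], [0.987, -0.162, -0.005], [-0.004, 0.004, -1.0]]
contact_force: [0.5, 0.2, 0.1]
width: 0.384
```

```bash
python3 - <<'E'
from h import *
go(box(.088,0),.2,-8.6)
E
```

```text
t 39.25 tcp [ 0.6094 -0.2288  0.31  ] target [ 0.6216 -0.2795] 0.2 delta30 [ 0.41 -1.69 -3.67] F [0.5 0.2 0.1] w 33.4
yaw -9.34 dtwist5 [np.float64(0.06), np.float64(0.04), np.float64(0.15)] q [ 26.  18. -13.  75.   4.  87.   4.]
```

Call:
arm_command(
  increments=[
    {"delta_pos": [0.2,-0.9,-0.3],"twist": [0,0,0.15],"jaw": 25},
    {"delta_pos": [0.1,-0.5,-0.8],"twist": [0,0,0],"jaw": 25},
    {"delta_pos": [0,0,-1],"twist": [0,0,0],"jaw": 25},
    {"delta_pos": [0,0,-1],"twist": [0,0,0],"jaw": 25},
    {"delta_pos": [0,0,-0.5],"twist": [0,0,0],"jaw": 25},
    {"delta_pos": [0,0,0],"twist": [0,0,0],"jaw": 25},
  ],
)

```text
time: 39.85
tool_pos: [0.6178, -0.2791, 0.1982]
orientation: [[0.156, 0.988, 0.004], [0.988, -0.156, -0.007], [-0.006, 0.005, -1.0]]
contact_force: [0.3, -0.3, -0.5]
width: 0.389
```

```bash
python3 - <<'E'
from h import *
go(box(.088,0),.014,-8.6)
s=env.sense();cv2.imwrite("pics/w16.png",viewer.camera("wrist"))
E
```

```text
t 39.85 tcp [ 0.6178 -0.2791  0.1982] target [ 0.6216 -0.2795] 0.014 delta30 [ 0.13 -0.01 -6.14] F [ 0.3 -0.3 -0.5] w 33.8
yaw -8.97 dtwist5 [np.float64(0.08), np.float64(0.04), np.float64(0.07)] q [ 29.  23. -11.  81.   5.  76.   8.]
```

View pics/w16.png

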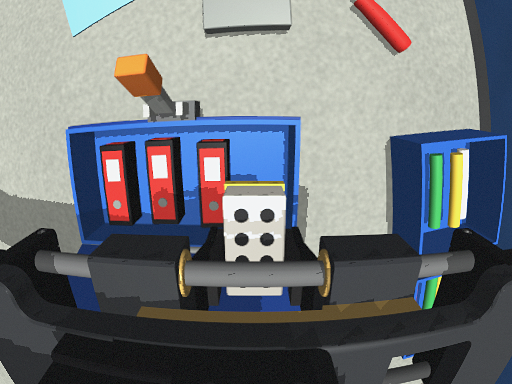

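```bash
python3 - <<'E'
from h import *
s=env.sense()
for u,v in ((198,143),(229,141),(227,181)): print(u,v,inbox(wp2w(s,u,v,.041)))
print(inbox(wp2w(s,299,120,.065)))
E
```

```text
198 143 [0.0238 0.0426]
229 141 [0.0578 0.044 ]
227 181 [ 0.0545 -0.0004]
[0.1293 0.0674]
```

Call:
arm_command(
  increments=[
    {"delta_pos": [0.1,-0.02,-1],"twist": [0.05,0,0.07],"jaw": 25},
    {"delta_pos": [0,0,-1],"twist": [0,0,0],"jaw": 25},
    {"delta_pos": [0,0,-1],"twist": [0,0,0],"jaw": 25},
    {"delta_pos": [0,0,-0.6],"twist": [0,0,0],"jaw": 25},
    {"delta_pos": [0,0,0],"twist": [0,0,0],"jaw": 25},
  ],
)

```text
time: 40.4
tool_pos: [0.6275, -0.2801, 0.1002]
orientation: [[0.148, 0.989, 0.02], [0.989, -0.148, -0.008], [-0.005, 0.021, -1.0]]
contact_force: [0.5, 0.3, -0.7]
width: 0.388
```

```bash
python3 - <<'E'
from h import *
go(box(.088,0),.014,-8.6)
E
```

```text
t 40.40 tcp [ 0.6275 -0.2801  0.1002] target [ 0.6216 -0.2795] 0.014 delta30 [-0.19  0.02 -2.87] F [ 0.5  0.3 -0.7] w 33.7
yaw -8.49 dtwist5 [np.float64(0.09), np.float64(0.23), np.float64(-0.02)] q [ 29.  28. -11.  87.   6.  65.   8.]
```

Call:
arm_command(
  increments=[
    {"delta_pos": [-0.12,0,0],"twist": [0.08,0.2,-0.02],"jaw": 25},
    {"delta_pos": [-0.03,0,-0.5],"twist": [0,0,0],"jaw": 25},
    {"delta_pos": [0,0,0],"twist": [0,0,0],"jaw": 25},
  ],
)

```text
time: 40.7
tool_pos: [0.6255, -0.2807, 0.0899]
orientation: [[0.149, 0.989, 0.007], [0.989, -0.149, -0.003], [-0.002, 0.008, -1.0]]
contact_force: [-1.0, 0.7, -1.5]
width: 0.389
```

```bash
python3 - <<'E'
from h import *
go(box(.0905,0),.014,-8.6)
s=env.sense();cv2.imwrite("pics/w17.png",viewer.camera("wrist"))
crop("top",310,130,450,255,"t3.png",k=4.7)
E
```

```text
t 40.70 tcp [ 0.6255 -0.2807  0.0899] target [ 0.6241 -0.2798] 0.014 delta30 [-0.05  0.03 -2.53] F [-1.   0.7 -1.5] w 33.8
yaw -8.57 dtwist5 [np.float64(0.03), np.float64(0.08), np.float64(-0.01)] q [ 29.  29. -11.  87.   6.  65.   8.]
scale 4.7
```

View pics/w17.png

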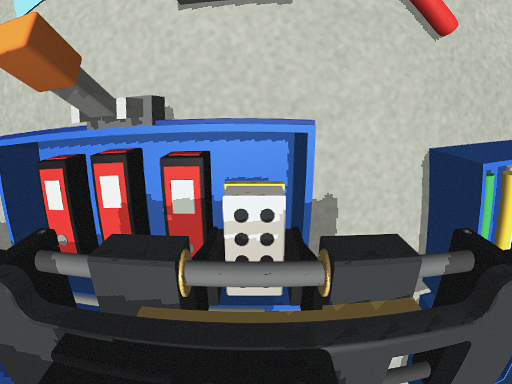

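```bash
python3 - <<'E'
from h import *
s=env.sense()
for u,v,z in ((209,156,.041),(161,158,.041),(207,240,.041),(306,135,.065),(315,122,.065)): print(u,v,inbox(wp2w(s,u,v,z)))
E
```

```text
209 156 [0.06   0.0437]
161 158 [0.0236 0.043 ]
207 240 [ 0.0556 -0.0226]
306 135 [0.1256 0.061 ]
315 122 [0.1312 0.0695]
```

Call:
arm_command(
  increments=[
    {"delta_pos": [0,0,-0.7],"twist": [0,0.08,0],"jaw": 25},
    {"delta_pos": [-0.03,0,-0.4],"twist": [0,0,0],"jaw": 25},
    {"delta_pos": [0,0,0],"twist": [0,0,0],"jaw": 25},
  ],
)

```text
time: 41.1
tool_pos: [0.6263, -0.2813, 0.0578]
orientation: [[0.149, 0.989, 0.005], [0.989, -0.149, -0.005], [-0.004, 0.005, -1.0]]
contact_force: [-0.3, 0.1, -2.2]
width: 0.388
```

```bash
python3 - <<'E'
from h import *
go(box(.0915,0),.014,-8.6)
s=env.sense();cv2.imwrite("pics/w18.png",viewer.camera("wrist"))
E
```

```text
t 41.10 tcp [ 0.6263 -0.2813  0.0578] target [ 0.6251 -0.28  ] 0.014 delta30 [-0.04  0.04 -1.46] F [-0.3  0.1 -2.2] w 33.7
yaw -8.57 dtwist5 [np.float64(0.05), np.float64(0.05), np.float64(-0.01)] q [ 29.  30. -11.  88.   7.  62.   7.]
```

View pics/w18.png

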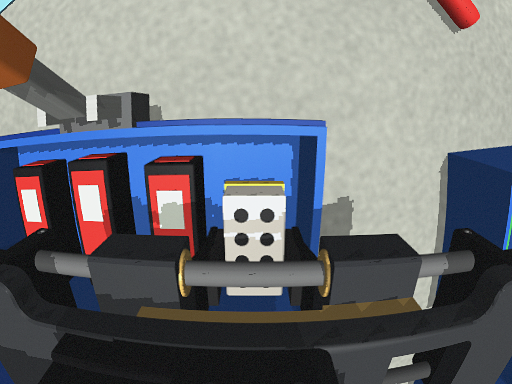

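Call:
arm_command(
  increments=[
    {"delta_pos": [-0.02,0.02,-0.35],"twist": [0,0.05,0],"jaw": 25},
    {"delta_pos": [0,0,-0.3],"twist": [0,0,0],"jaw": 25},
    {"delta_pos": [0,0,-0.2],"twist": [0,0,0],"jaw": 25},
    {"delta_pos": [0,0,0],"twist": [0,0,0],"jaw": 25},
  ],
)

```text
time: 41.55
tool_pos: [0.6259, -0.2806, 0.0309]
orientation: [[0.149, 0.989, 0.0], [0.989, -0.149, -0.005], [-0.005, 0.001, -1.0]]
contact_force: [-1.6, -0.1, -0.2]
width: 0.387
```

```bash
python3 - <<'E'
from h import *
go(box(.0915,0),.014,-8.6)
E
```

```text
t 41.55 tcp [ 0.6259 -0.2806  0.0309] target [ 0.6251 -0.28  ] 0.014 delta30 [-0.03  0.02 -0.56] F [-1.6 -0.1 -0.2] w 33.6
yaw -8.57 dtwist5 [np.float64(0.06), np.float64(0.0), np.float64(-0.01)] q [ 28.  32. -11.  89.   7.  59.   7.]
```

Call:
arm_command(
  increments=[
    {"delta_pos": [0,0,-0.3],"twist": [0,0,0],"jaw": 25},
    {"delta_pos": [0,0,-0.12],"twist": [0,0,0],"jaw": 25},
    {"delta_pos": [0,0,0],"twist": [0,0,0],"jaw": 25},
  ],
)

```text
time: 41.85
tool_pos: [0.6274, -0.2813, 0.0228]
orientation: [[0.149, 0.989, 0.004], [0.989, -0.149, -0.007], [-0.006, 0.004, -1.0]]
contact_force: [0.2, 0.3, -1.3]
width: 0.391
```

Call:
arm_command(
  increments=[
    {"delta_pos": [0,0,0],"twist": [0,0,0],"jaw": 37},
    {"delta_pos": [0,0,0],"twist": [0,0,0],"jaw": 37},
    {"delta_pos": [0,0,0.3],"twist": [0,0,0],"jaw": 37},
    {"delta_pos": [0,0,0.6],"twist": [0,0,0],"jaw": 37},
    {"delta_pos": [0,0,1],"twist": [0,0,0],"jaw": 38},
    {"delta_pos": [0,0,1],"twist": [0,0,0],"jaw": 38},
    {"delta_pos": [0,0,1],"twist": [0,0,0],"jaw": 38},
    {"delta_pos": [0,0.3,1],"twist": [0,0,0],"jaw": 38},
    {"delta_pos": [-0.3,0.5,1],"twist": [0,0,0],"jaw": 38},
    {"delta_pos": [-0.3,0.5,1],"twist": [0,0,0],"jaw": 38},
  ],
)

```text
time: 42.85
tool_pos: [0.6067, -0.2429, 0.2347]
orientation: [[0.152, 0.988, -0.001], [0.988, -0.152, -0.005], [-0.005, -0.0, -1.0]]
contact_force: [0.7, -0.1, -0.4]
width: 0.439
```

```bash
python3 - <<'E'
from h import *
go(box(.0915,0),.014,-8.6)
s=env.sense();cv2.imwrite("pics/w19.png",viewer.camera("wrist"))
E
```

```text
t 42.85 tcp [ 0.6067 -0.2429  0.2347] target [ 0.6251 -0.28  ] 0.014 delta30 [ 0.61 -1.24 -7.36] F [ 0.7 -0.1 -0.4] w 38.2
yaw -8.75 dtwist5 [np.float64(0.06), np.float64(-0.01), np.float64(0.03)] q [ 27.  20. -12.  82.   5.  79.   6.]
```

View pics/w19.png

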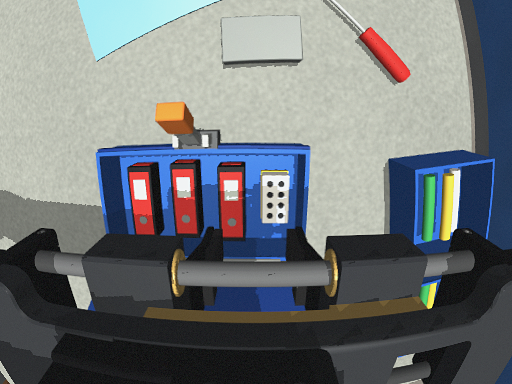

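Call:
arm_command(
  increments=[
    {"delta_pos": [0,0,1],"twist": [0,0,0],"jaw": 0},
    {"delta_pos": [-0.3,-0.4,1],"twist": [0,0,0],"jaw": 0},
    {"delta_pos": [-0.5,-1,0.2],"twist": [0,0,0],"jaw": 0},
    {"delta_pos": [-0.5,-1,0],"twist": [0,0,0],"jaw": 0},
    {"delta_pos": [-0.5,-1,0],"twist": [0,0,0],"jaw": 0},
    {"delta_pos": [-0.5,-1,0],"twist": [0,0,0],"jaw": 0},
    {"delta_pos": [-0.5,-1,0],"twist": [0,0,0],"jaw": 0},
    {"delta_pos": [-0.4,-0.8,0],"twist": [0,0,0],"jaw": 0},
    {"delta_pos": [0,0,0],"twist": [0,0,0],"jaw": 0},
  ],
)

```text
time: 43.8
tool_pos: [0.5101, -0.4298, 0.3195]
orientation: [[0.142, 0.99, 0.02], [0.99, -0.142, -0.013], [-0.01, 0.022, -1.0]]
contact_force: [0.3, -1.1, -0.0]
width: 0.006
```

```bash
python3 - <<'E'
from h import *
go(box(0,-.17),.16,-8.6)
cv2.imwrite("pics/w20.png",viewer.camera("wrist"));cv2.imwrite("pics/s20.png",viewer.camera("side"))
crop("side",230,70,400,230,"s20.png",k=3.75)
E
```

```text
t 43.80 tcp [ 0.5101 -0.4298  0.3195] target [ 0.5092 -0.4344] 0.16 delta30 [-0.03 -0.15 -5.32] F [ 0.3 -1.1 -0. ] w 0.5
yaw -8.15 dtwist5 [np.float64(0.14), np.float64(0.23), np.float64(-0.09)] q [41. 19. -7. 73.  2. 87. 27.]
scale 3.75
```

View pics/s20.png

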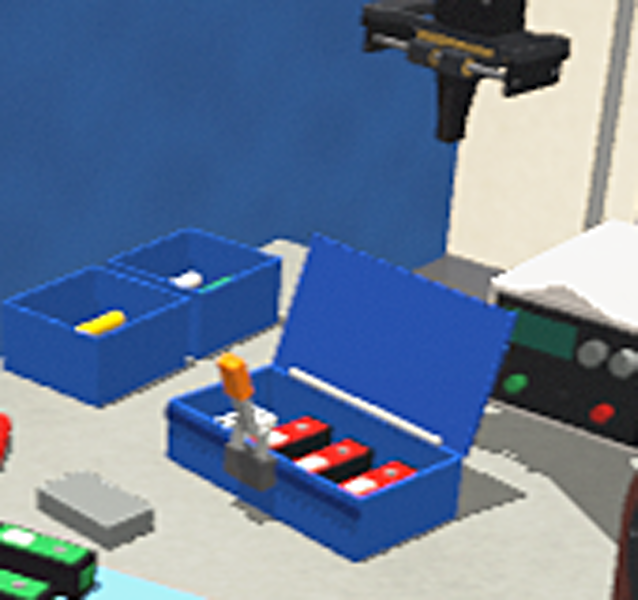

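View pics/w20.png

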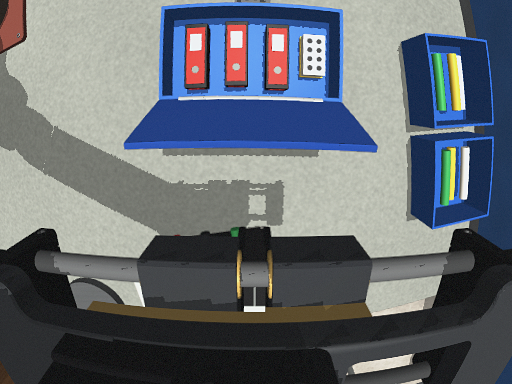

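Call:
arm_command(
  increments=[
    {"delta_pos": [-0.03,-0.15,-1],"twist": [0.1,0.2,0],"jaw": 0},
    {"delta_pos": [0,0,-1],"twist": [0,0,0],"jaw": 0},
    {"delta_pos": [0,0,-1],"twist": [0,0,0],"jaw": 0},
    {"delta_pos": [0,0,-1],"twist": [0,0,0],"jaw": 0},
    {"delta_pos": [0,0,-0.8],"twist": [0,0,0],"jaw": 0},
    {"delta_pos": [0,0,0],"twist": [0,0,0],"jaw": 0},
  ],
)

```text
time: 44.55
tool_pos: [0.5205, -0.4186, 0.1736]
orientation: [[0.12, 0.993, 0.011], [0.993, -0.12, 0.0], [0.001, 0.011, -1.0]]
contact_force: [-0.6, 0.6, -0.2]
width: 0.004
```

```bash
python3 - <<'E'
from h import *
go(box(0,-.10),.155,-8.6); s=env.sense();print(inbox(s["tool_pos"]))
E
```

```text
t 44.55 tcp [ 0.5205 -0.4186  0.1736] target [ 0.5196 -0.3652] 0.155 delta30 [-0.03  1.78 -0.62] F [-0.6  0.6 -0.2] w 0.4
yaw -6.9 dtwist5 [np.float64(-0.0), np.float64(0.13), np.float64(-0.34)] q [41. 23. -7. 85.  3. 72. 26.]
[ 0.0088 -0.1527]
```

Call:
arm_command(
  increments=[
    {"delta_pos": [0.05,0.4,-0.3],"twist": [0,0.1,-0.3],"jaw": 0},
    {"delta_pos": [0.05,0.4,-0.1],"twist": [0,0,0],"jaw": 0},
    {"delta_pos": [0.05,0.4,0],"twist": [0,0,0],"jaw": 0},
    {"delta_pos": [0.05,0.4,0],"twist": [0,0,0],"jaw": 0},
    {"delta_pos": [0.05,0.4,0],"twist": [0,0,0],"jaw": 0},
  ],
)

```text
time: 45.05
tool_pos: [0.5314, -0.3574, 0.1685]
orientation: [[0.145, 0.989, 0.01], [0.989, -0.145, -0.007], [-0.006, 0.011, -1.0]]
contact_force: [-0.1, -1.9, 0.4]
width: 0.004
```

```bash
python3 - <<'E'
from h import *
go(box(0,-.047),.17,-8.6); s=env.sense();print(inbox(s["tool_pos"]))
crop("side",230,70,400,230,"s21.png",k=3.75)
E
```

```text
t 45.05 tcp [ 0.5314 -0.3574  0.1685] target [ 0.5276 -0.3128] 0.17 delta30 [-0.13  1.49  0.05] F [-0.1 -1.9  0.4] w 0.4
yaw -8.32 dtwist5 [np.float64(0.09), np.float64(0.11), np.float64(-0.06)] q [37. 20. -9. 90.  3. 70. 19.]
[ 0.0105 -0.0906]
scale 3.75
```

View pics/s21.png

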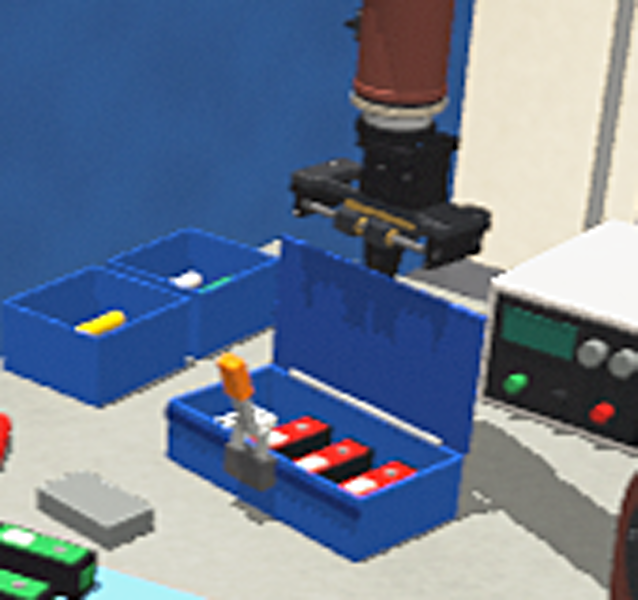

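Call:
arm_command(
  increments=[
    {"delta_pos": [0.03,0.4,0.02],"twist": [0.05,0.1,0],"jaw": 0},
    {"delta_pos": [0.03,0.4,0.02],"twist": [0,0,0],"jaw": 0},
    {"delta_pos": [0.03,0.4,0],"twist": [0,0,0],"jaw": 0},
    {"delta_pos": [0.03,0.35,-0.05],"twist": [0,0,0],"jaw": 0},
    {"delta_pos": [0.03,0.35,-0.15],"twist": [0,0,0],"jaw": 0},
    {"delta_pos": [0.03,0.33,-0.2],"twist": [0,0,0],"jaw": 0},
  ],
)

```text
time: 45.7
tool_pos: [0.5383, -0.2847, 0.1587]
orientation: [[0.143, 0.99, 0.004], [0.99, -0.143, -0.005], [-0.004, 0.005, -1.0]]
contact_force: [0.7, -2.9, 0.7]
width: 0.01
```

```bash
python3 - <<'E'
from h import *
go(box(0,-.009),.15,-8.6); s=env.sense();print(inbox(s["tool_pos"]))
crop("side",230,70,400,230,"s22.png",k=3.75)
E
```

```text
t 45.70 tcp [ 0.5383 -0.2847  0.1587] target [ 0.5333 -0.2752] 0.15 delta30 [-0.17  0.32 -0.29] F [ 0.7 -2.9  0.7] w 0.8
yaw -8.22 dtwist5 [np.float64(0.05), np.float64(0.04), np.float64(-0.08)] q [ 32.  17. -11.  94.   4.  69.  13.]
[ 0.0064 -0.0176]
scale 3.75
```

View pics/s22.png

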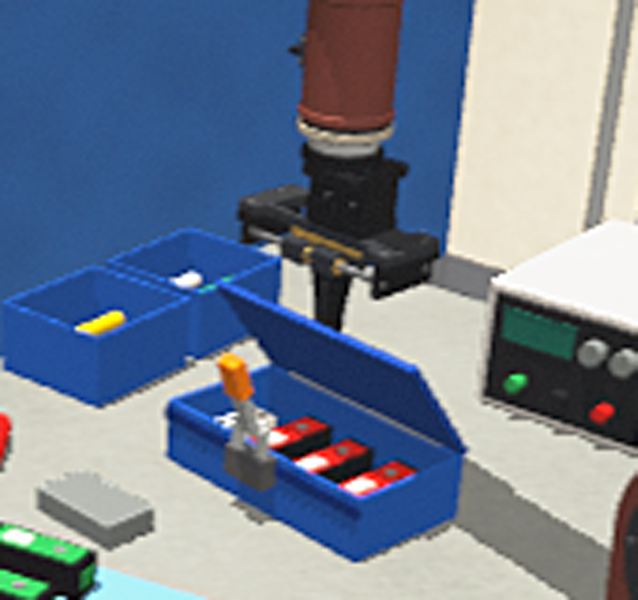

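Call:
arm_command(
  increments=[
    {"delta_pos": [0,0.28,-0.25],"twist": [0,0,0],"jaw": 0},
    {"delta_pos": [0,0.22,-0.35],"twist": [0,0,0],"jaw": 0},
    {"delta_pos": [0,0.2,-0.4],"twist": [0,0,0],"jaw": 0},
    {"delta_pos": [0,0.15,-0.4],"twist": [0,0,0],"jaw": 0},
    {"delta_pos": [0,0.1,-0.4],"twist": [0,0,0],"jaw": 0},
    {"delta_pos": [0,0.05,-0.4],"twist": [0,0,0],"jaw": 0},
  ],
)

```text
time: 46.35
tool_pos: [0.5393, -0.247, 0.0867]
orientation: [[0.139, 0.99, 0.004], [0.99, -0.139, -0.0], [0.0, 0.004, -1.0]]
contact_force: [0.7, 1.6, 2.0]
width: 0.003
```

```bash
python3 - <<'E'
from h import *
go(box(0,.02),.072,-8.6); s=env.sense();print(inbox(s["tool_pos"]))
crop("side",230,70,400,230,"s23.png",k=3.75)
E
```

```text
t 46.35 tcp [ 0.5393 -0.247   0.0867] target [ 0.5376 -0.2465] 0.072 delta30 [-0.06  0.02 -0.49] F [0.7 1.6 2. ] w 0.3
yaw -7.98 dtwist5 [np.float64(0.0), np.float64(0.05), np.float64(-0.12)] q [ 30.  19. -12. 101.   4.  60.   9.]
[0.0018 0.0198]
scale 3.75
```

View pics/s23.png

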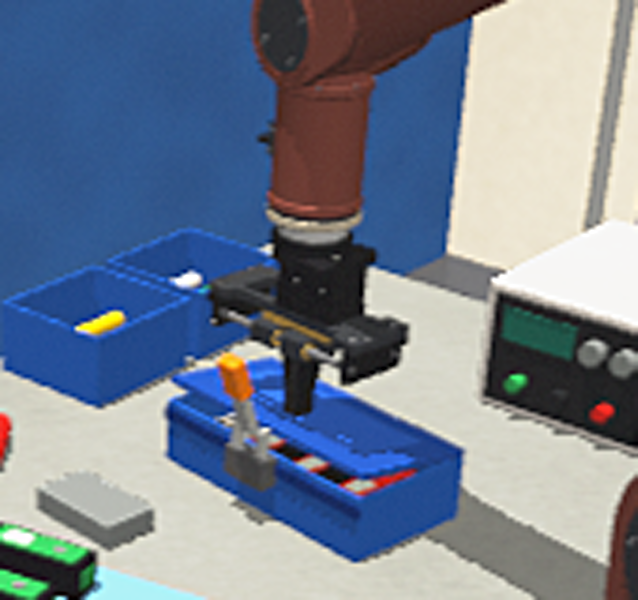

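Call:
arm_command(
  increments=[
    {"delta_pos": [0,0,-0.3],"twist": [0,0,0],"jaw": 0},
    {"delta_pos": [0,0,-0.25],"twist": [0,0,0],"jaw": 0},
    {"delta_pos": [0,0,-0.15],"twist": [0,0,0],"jaw": 0},
  ],
)

```text
time: 46.7
tool_pos: [0.5384, -0.2465, 0.073]
orientation: [[0.14, 0.99, 0.001], [0.99, -0.14, -0.0], [-0.0, 0.001, -1.0]]
contact_force: [-22.6, 11.4, 53.4]
width: 0.006
```

Call:
arm_command(
  increments=[
    {"delta_pos": [0,0,-0.15],"twist": [0,0,0],"jaw": 0},
    {"delta_pos": [0,0,-0.15],"twist": [0,0,0],"jaw": 0},
  ],
)

```text
time: 46.9
tool_pos: [0.5384, -0.2465, 0.0731]
orientation: [[0.141, 0.99, 0.002], [0.99, -0.141, -0.002], [-0.001, 0.002, -1.0]]
contact_force: [-19.3, 9.3, 46.6]
width: 0.009
```

Call:
arm_command(
  increments=[
    {"delta_pos": [0,0,0.5],"twist": [0,0,0],"jaw": 0},
    {"delta_pos": [0,0,1],"twist": [0,0,0],"jaw": 0},
    {"delta_pos": [0,-0.2,1],"twist": [0,0,0],"jaw": 0},
    {"delta_pos": [0,0,1],"twist": [0,0,0],"jaw": 0},
    {"delta_pos": [0,0,1],"twist": [0,0,0],"jaw": 0},
    {"delta_pos": [0,0,1],"twist": [0,0,0],"jaw": 0},
    {"delta_pos": [0,0,1],"twist": [0,0,0],"jaw": 0},
    {"delta_pos": [0,0.5,0.5],"twist": [0,0,0],"jaw": 0},
  ],
)

```text
time: 47.7
tool_pos: [0.5322, -0.2424, 0.2845]
orientation: [[0.149, 0.989, -0.008], [0.989, -0.149, -0.001], [-0.003, -0.008, -1.0]]
contact_force: [0.6, -0.2, -1.4]
width: 0.007
```

```bash
python3 - <<'E'
from h import *
go(box(0,.165),.28,-8.6); s=env.sense();print(inbox(s["tool_pos"]))
crop("side",230,70,400,230,"s24.png",k=3.75)
E
```

```text
t 47.70 tcp [ 0.5322 -0.2424  0.2845] target [ 0.5593 -0.1032] 0.28 delta30 [ 0.9   4.64 -0.15] F [ 0.6 -0.2 -1.4] w 0.6
yaw -8.59 dtwist5 [np.float64(0.02), np.float64(-0.09), np.float64(-0.0)] q [ 30.  11. -12.  87.   2.  83.  10.]
[-0.0059  0.0233]
scale 3.75
```

View pics/s24.png

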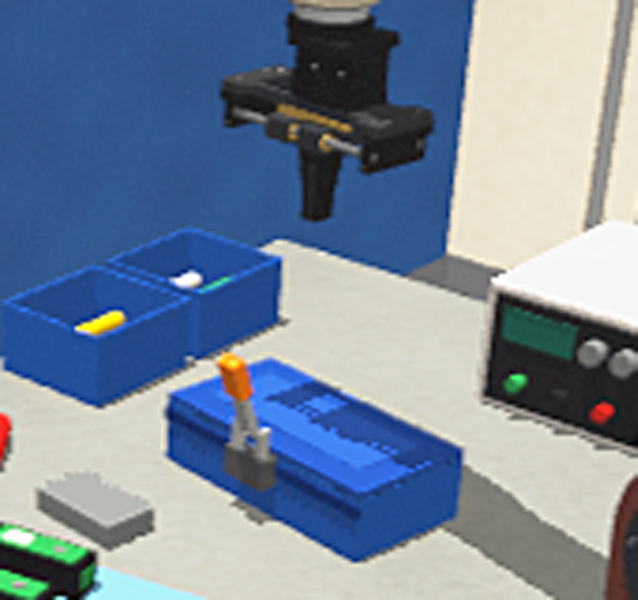

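Lid is flat shut. Now over the clamp to its outer side.

Call:
arm_command(
  increments=[
    {"delta_pos": [0.18,0.9,0],"twist": [0,0,0],"jaw": 0},
    {"delta_pos": [0.18,1,0],"twist": [0,0,0],"jaw": 0},
    {"delta_pos": [0.18,1,0],"twist": [0,0,0],"jaw": 0},
    {"delta_pos": [0.18,1,0],"twist": [0,0,0],"jaw": 0},
    {"delta_pos": [0.1,0.9,0],"twist": [0,0,0],"jaw": 0},
    {"delta_pos": [0,0,0],"twist": [0,0,0],"jaw": 0},
  ],
)

```text
time: 48.35
tool_pos: [0.5559, -0.083, 0.2781]
orientation: [[0.142, 0.99, -0.014], [0.99, -0.142, 0.002], [0.0, -0.014, -1.0]]
contact_force: [-0.3, -0.5, 0.5]
width: 0.007
```

```bash
python3 - <<'E'
from h import *
go(box(0,.165),.135,-8.6); s=env.sense();print(inbox(s["tool_pos"]))
E
```

```text
t 48.35 tcp [ 0.5559 -0.083   0.2781] target [ 0.5593 -0.1032] 0.135 delta30 [ 0.11 -0.67 -4.77] F [-0.3 -0.5  0.5] w 0.6
yaw -8.19 dtwist5 [np.float64(-0.03), np.float64(-0.16), np.float64(-0.08)] q [ 20.   9. -18.  90.   3.  82.  -7.]
[-0.0064  0.1844]
```

Call:
arm_command(
  increments=[
    {"delta_pos": [0.15,-0.3,-1],"twist": [0,-0.1,0],"jaw": 0},
    {"delta_pos": [0,0,-1],"twist": [0,0,0],"jaw": 0},
    {"delta_pos": [0,0,-1],"twist": [0,0,0],"jaw": 0},
    {"delta_pos": [0,0,-1],"twist": [0,0,0],"jaw": 0},
    {"delta_pos": [0,0,-0.5],"twist": [0,0,0],"jaw": 0},
    {"delta_pos": [0,0,0],"twist": [0,0,0],"jaw": 0},
  ],
)

```text
time: 48.95
tool_pos: [0.5557, -0.0887, 0.1307]
orientation: [[0.137, 0.99, -0.012], [0.991, -0.137, 0.003], [0.002, -0.013, -1.0]]
contact_force: [0.1, 0.4, 0.3]
width: 0.005
```

```bash
python3 - <<'E'
from h import *
go(box(0,.0995),.143,-8.6); s=env.sense();print(inbox(s["tool_pos"]))
cv2.imwrite("pics/w25.png",viewer.camera("wrist"))
crop("side",230,70,400,230,"s25.png",k=3.75)
E
```

```text
t 48.95 tcp [ 0.5557 -0.0887  0.1307] target [ 0.5495 -0.1679] 0.143 delta30 [-0.21 -2.64  0.41] F [0.1 0.4 0.3] w 0.4
yaw -7.89 dtwist5 [np.float64(-0.04), np.float64(-0.14), np.float64(-0.14)] q [ 20.  15. -18. 101.   5.  65.  -7.]
[-0.0057  0.1788]
scale 3.75
```

View pics/s25.png

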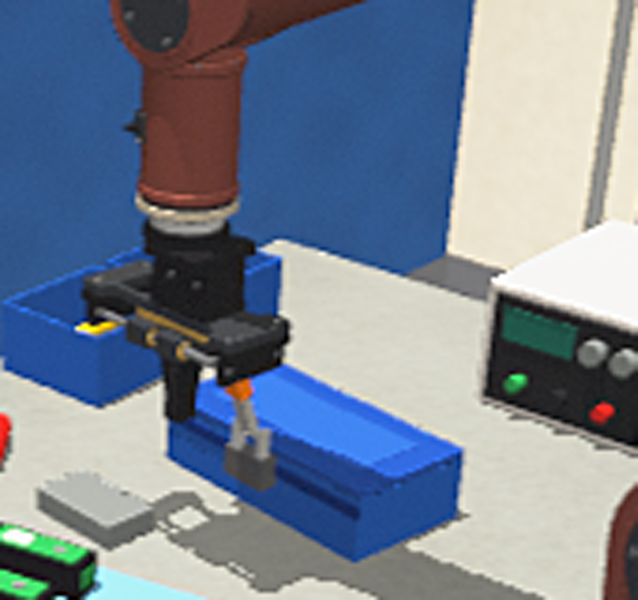

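Call:
arm_command(
  increments=[
    {"delta_pos": [0,-0.5,0.1],"twist": [0,-0.1,-0.1],"jaw": 0},
    {"delta_pos": [0,-0.5,0.1],"twist": [0,0,0],"jaw": 0},
    {"delta_pos": [0,-0.5,0.05],"twist": [0,0,0],"jaw": 0},
    {"delta_pos": [0,-0.4,0.05],"twist": [0,0,0],"jaw": 0},
    {"delta_pos": [-0.05,-0.4,0],"twist": [0,0,0],"jaw": 0},
    {"delta_pos": [-0.05,-0.4,0],"twist": [0,0,0],"jaw": 0},
  ],
)

```text
time: 49.65
tool_pos: [0.5564, -0.1763, 0.1482]
orientation: [[0.146, 0.989, 0.008], [0.989, -0.146, 0.002], [0.003, 0.008, -1.0]]
contact_force: [-1.3, 2.2, 0.4]
width: 0.005
```

```bash
python3 - <<'E'
from h import *
go(box(0,.065),.148,-8.6); s=env.sense();print(inbox(s["tool_pos"]))
crop("side",230,70,400,230,"s26.png",k=3.75)
E
```

```text
t 49.65 tcp [ 0.5564 -0.1763  0.1482] target [ 0.5443 -0.202 ] 0.148 delta30 [-0.4  -0.86 -0.01] F [-1.3  2.2  0.4] w 0.4
yaw -8.41 dtwist5 [np.float64(-0.02), np.float64(0.09), np.float64(-0.04)] q [ 26.  15. -15.  99.   4.  67.   2.]
[0.0081 0.0922]
scale 3.75
```

View pics/s26.png

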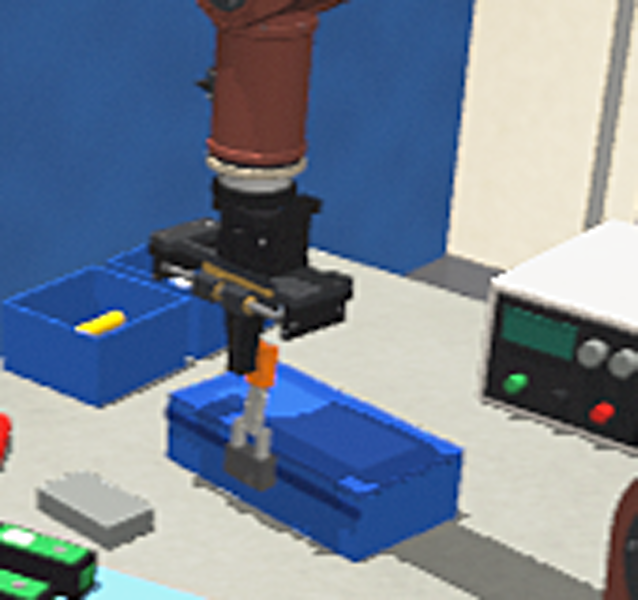

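Call:
arm_command(
  increments=[
    {"delta_pos": [-0.15,-0.4,0],"twist": [0,0.05,0],"jaw": 0},
    {"delta_pos": [-0.1,-0.4,0],"twist": [0,0,0],"jaw": 0},
    {"delta_pos": [-0.1,-0.35,-0.1],"twist": [0,0,0],"jaw": 0},
    {"delta_pos": [-0.07,-0.35,-0.2],"twist": [0,0,0],"jaw": 0},
    {"delta_pos": [-0.05,-0.3,-0.3],"twist": [0,0,0],"jaw": 0},
    {"delta_pos": [-0.03,-0.25,-0.3],"twist": [0,0,0],"jaw": 0},
  ],
)

```text
time: 50.3
tool_pos: [0.5399, -0.245, 0.1194]
orientation: [[0.148, 0.989, 0.004], [0.989, -0.148, 0.001], [0.002, 0.004, -1.0]]
contact_force: [0.9, 1.4, 1.4]
width: 0.004
```

```bash
python3 - <<'E'
from h import *
go(box(0,.022),.091,-8.6); s=env.sense();print(inbox(s["tool_pos"]))
crop("side",230,70,400,230,"s27.png",k=3.75)
E
```

```text
t 50.30 tcp [ 0.5399 -0.245   0.1194] target [ 0.5379 -0.2445] 0.091 delta30 [-0.07  0.01 -0.95] F [0.9 1.4 1.4] w 0.3
yaw -8.49 dtwist5 [np.float64(-0.01), np.float64(0.05), np.float64(-0.02)] q [ 31.  17. -13.  99.   4.  64.   8.]
[0.002  0.0219]
scale 3.75
```

View pics/s27.png

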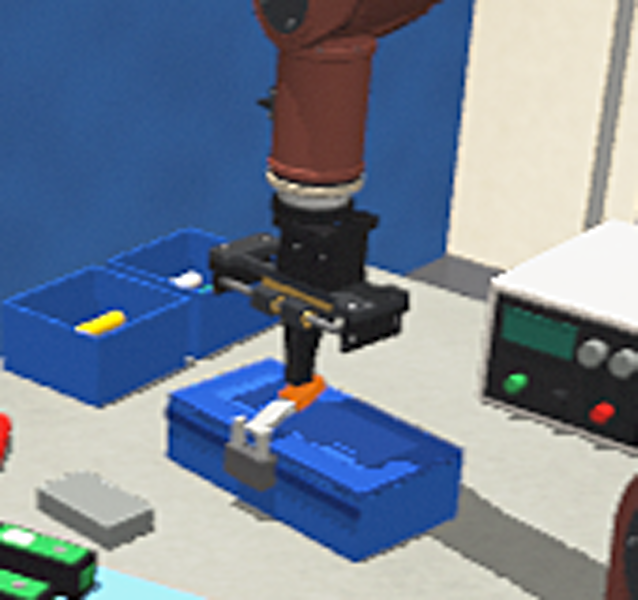

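Press down gently.

Call:
arm_command(
  increments=[
    {"delta_pos": [0,0,-0.35],"twist": [0,0,0],"jaw": 0},
    {"delta_pos": [0,0,-0.3],"twist": [0,0,0],"jaw": 0},
    {"delta_pos": [0,0,-0.2],"twist": [0,0,0],"jaw": 0},
    {"delta_pos": [0,0,-0.12],"twist": [0,0,0],"jaw": 0},
    {"delta_pos": [0,0,-0.1],"twist": [0,0,0],"jaw": 0},
  ],
)

```text
time: 50.85
tool_pos: [0.5388, -0.2477, 0.091]
orientation: [[0.15, 0.989, 0.002], [0.989, -0.15, -0.003], [-0.002, 0.003, -1.0]]
contact_force: [-15.6, 4.5, 33.5]
width: 0.01
```

Call:
arm_command(
  increments=[
    {"delta_pos": [0,0,0.4],"twist": [0,0,0],"jaw": 0},
    {"delta_pos": [0,0,1],"twist": [0,0,0],"jaw": 0},
    {"delta_pos": [0,0,1],"twist": [0,0,0],"jaw": 0},
    {"delta_pos": [0,0,1],"twist": [0,0,0],"jaw": 0},
    {"delta_pos": [0,0,1],"twist": [0,0,0],"jaw": 0},
    {"delta_pos": [0,0,1],"twist": [0,0,0],"jaw": 0},
    {"delta_pos": [0,-0.5,1],"twist": [0,0,0],"jaw": 0},
    {"delta_pos": [-0.5,-0.5,0.5],"twist": [0,0,0],"jaw": 0},
    {"delta_pos": [-0.5,-0.5,0],"twist": [0,0,0],"jaw": 0},
    {"delta_pos": [0,0,0],"twist": [0,0,0],"jaw": 0},
  ],
)

```text
time: 51.85
tool_pos: [0.5081, -0.287, 0.3044]
orientation: [[0.139, 0.99, 0.001], [0.99, -0.139, -0.001], [-0.001, 0.001, -1.0]]
contact_force: [0.0, 0.5, 0.1]
width: 0.001
```

```bash
python3 - <<'E'
from h import *
st()
crop("side",140,90,390,280,"s28.png",k=3.15)
im=viewer.camera("top");crop("top",120,90,450,260,"t28.png",k=2.4,im=im)
E
```

```text
t 51.85 tcp [ 0.5081 -0.287   0.3044] w 0.1 F [0.  0.5 0.1] q7 [ 34.  10. -11.  86.   2.  84.  16.]
yaw_y -8.01 tilt [ 0.001 -0.001 -1.   ]
scale 3.15
scale 2.4
```

View pics/s28.png

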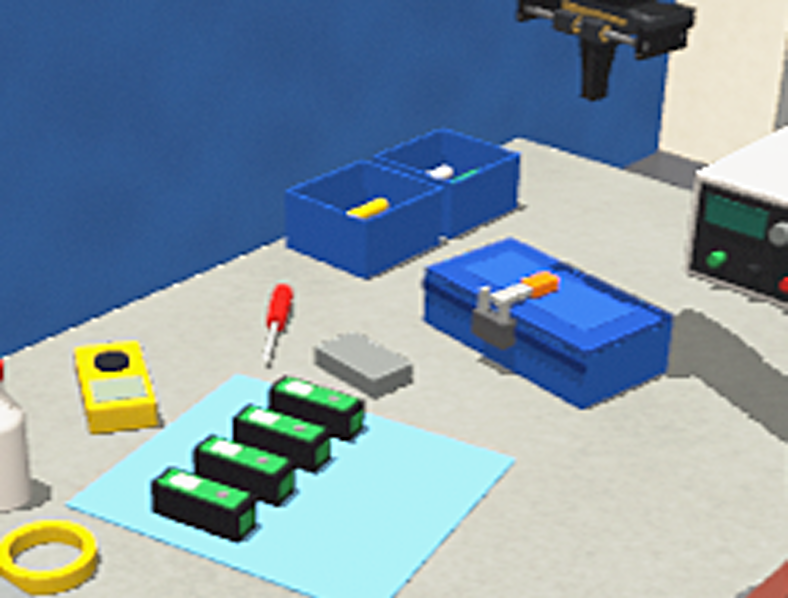

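View pics/t28.png

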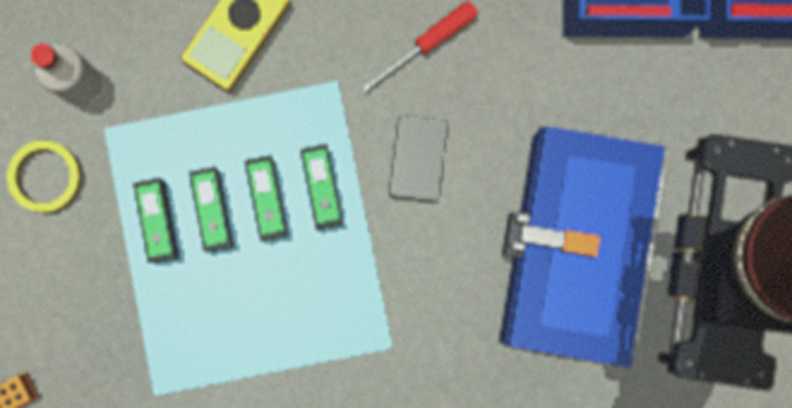

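```bash
python3 - <<'E'
from h import *
for th in(1.85,1.95,2.07):
  p=box(0,.082+.09*np.sin(.5-th)); print(th,(w2p("side",[*p,.083+.09*np.cos(.5-th)])-[140,90])*3.15, (w2p("top",[*p,.083+.09*np.cos(.5-th)])-[120,90])*2.4)
for ph in (0,.05,.1): 
  for x in(.13,-.13): p=box(x,-.07+.14*np.cos(ph)-.008*np.sin(ph)); print(ph,x,(w2p("side",[*p,.065+.14*np.sin(ph)+.008])-[140,90])*3.15)
a=cv2.imread("pics/top0.png");b=viewer.camera("top")
g=lambda im:cv2.inRange(cv2.cvtColor(im,cv2.COLOR_BGR2HSV),(50,80,80),(75,255,255))
for im in(a,b):
  m=g(im);m[:140]=0;m[205:]=0;m[:,:170]=0;m[:,270:]=0
  n,l,s_,c=cv2.connectedComponentsWithStats(m);print([(c[i].round(1).tolist(),int(s_[i,4])) for i in range(1,n) if s_[i,4]>40])
d=cv2.absdiff(a,b).max(2)
crop("side",275,150,370,225,"s29.png",k=8)
E
```

```text
1.85 [550.13239924 263.85201384] [599.51012011 244.1248877 ]
1.95 [550.48406884 270.54703432] [598.52136715 244.67336674]
2.07 [550.16963303 278.91245031] [596.29616581 245.1528575 ]
0 0.13 [423.0521495  265.74651549]
0 -0.13 [586.10652476 349.87348304]
0.05 0.13 [423.64218906 260.21713633]
0.05 -0.13 [587.05596672 343.90198387]
0.1 0.13 [424.45655408 254.60635282]
0.1 -0.13 [588.23460784 337.8282281 ]
[([253.5, 168.4], 251), ([230.3, 173.2], 242), ([206.9, 178.0], 246), ([184.0, 182.7], 227)]
[([253.8, 168.4], 236), ([230.6, 173.4], 227), ([207.3, 178.2], 229), ([184.0, 182.7], 225)]
scale 8
```

View pics/s29.png

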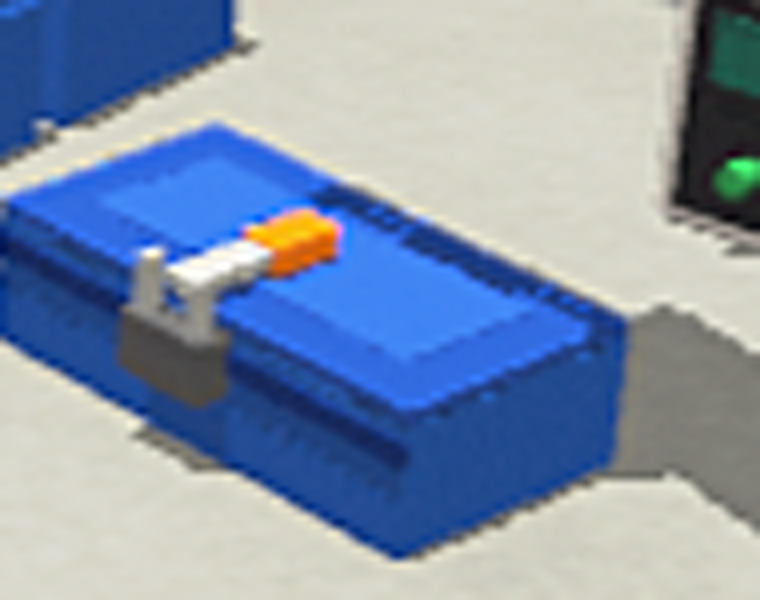

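```bash
python3 -c "
from plant import env,workorder
print(workorder.hand_in(), env.sense()['time'])"
```

```text
the job is handed in; nothing more can be done
the job is handed in; nothing more can be done
```

The job is done and handed in, at about 52 s on the robot's clock. `hand_in()` gave no verdict.

**What I did:**
- I pushed the three red modules (places 2, 4 and 6 in the row) about 106–112 mm out of line with shut fingers. I then lifted each one in front of the row and laid it in the blue box.
- I laid the white cartridge with the yellow band beside them and left the orange and purple look-alikes alone.
- I shut the lid, and only then swung the clamp arm down over it.

**Last checks:**
- **Box contents:** the wrist picture before closing showed all three modules and the cartridge lying flat in one layer inside the box.
- **Lid:** it pressed home at 73 mm, the height of its top when shut, and looks flat in the side view.
- **Clamp:** the end of its grip appears within about 4 pixels, in a 3x enlarged picture, of where the fully-down position (2.07 rad) should put it.
- **Good modules:** the green ones moved by at most about 0.4 pixel in the top view, roughly 1 mm.
- **Bystanders:** all five look unmoved in the final pictures; I did not measure them.
- **Robot:** it was clear of everything, with no contact force.

**Small disagreements:**
- The third red module landed about 6 mm off its planned spot, which left little room for the cartridge, but it still went in cleanly.
- The final presses went over what was needed: the wrist force reached about 59 N on the lid and 37 N on the clamp. Both are under the 120 N wrist limit. The lid press is above the 40 N limit for the arm or gripper body, but it was made with the fingertips only.

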